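# Nest the measuring dippers in their holder

### The arm

A 6-joint arm with a two-finger parallel gripper is mounted at the origin on a cart in front of the work surface, level with it; the furniture and walls round the work are solid. World frame = base frame: x ahead of the robot, y to its left, z up, the work surface at z = 0. Lengths are in m, angles in rad, forces in N, time in s.
With the tool pointing down it reaches from about 0.35 to 0.975 m from the base axis. Payload 4.9 kg.
Tool frame: the origin (TCP) lies midway between the tips of the shut fingers; the grasp point (between the pads) lies manip.grip_depth behind it (manip.grip_depth is the distance from the TCP to the grasp point, in m); z points along the fingers, x is the direction in which the jaws open and shut, and the axes are right-handed (so a half turn about z gives the same grasp; the last joint's range is limited). The gripper opens to 85 mm and grips with 20 to 120 N. Pads are 22 mm wide; open, the fingers measure 114 mm over their backs; the gripper's body (76 mm by 85 mm) begins 54 mm behind the grasp point. The pads swing forward as they close: fully open they stand 13 mm farther back than shut.
Start: joints at [1.176, 0.053, 1.613, -0, 1.476, -0.119], TCP at [0.17, 0.601, 0.197] pointing down, gripper open.
Joint ranges: [-3.01, 3.01], [-1.01, 2.22], [0.06, 2.58], [-1.02, 4.17], [0.09, 2.62], [-3.14, 3.14]. Speed limits (rad/s): [2.57, 2.57, 3.14, 3.14, 3.14, 3.14].

### API

Orientations are given as a unit quaternion [w, x, y, z].
In Python, from plant import state, grab_frame, ticket, manip gives the robot as it stands.
- The arm moves only by the tool carry_out, never from a script. Its argument "moves" is a list that holds one entry, the list of rows, each a list of 7 numbers: the turn, a rotation vector about the tool's x, y, z each as a share of 5 degrees, from -1 to 1, then the shift along the tool's x, y, z each as a share of 0.04 m, from -1 to 1, then the gripper command: -1 is shut, 1 is fully open, values between are in proportion. A call has 1 to 8 rows; each row shifts and turns the commanded pose from where the row before left it, along the tool's axes as they then stand; what a row does not reach is not made up. A row lasts 1/12 s, in which the tool goes at most 41.7 mm and 7.16 degrees, less where a joint would pass 70% of its speed; a pose out of reach is approached as far as the arm can. A call with a number of a shift or a turn outside -1 to 1 is refused whole. A call with a gripper value outside its range is refused whole. The fingers move at their own pace and stop on an object; the grip force is fixed at half the most. Time passes only in rows, so rows that do not move let the fingers close. It gives the time, the measured TCP pose, the force and the opening at its end, in the units of the state.
- state(): the state, without advancing time (a new reading comes with each control period).
- grab_frame(name): name is "side" or "top" or "wrist"; returns a dict with "frame" (480x640x3 uint8, red, green, blue), "z_map" (480x640 float32, m along the optical axis (not along the pixel's ray), 0 where there is no reading), "K" (3x3 intrinsics, pixels), "k1" (the pictures are not rectified: a ray, as slopes to the right and down, at radius r is drawn at 1 + k1 r^2 times it, then the intrinsics apply), "world_from_camera" (4x4, takes a point from camera to world coordinates); the wrist camera has in their place "hand_eye" (4x4, takes a point from camera to tool coordinates, whose origin is the TCP and whose axes are the tool frame's). Camera axes: x right, y down, z forward; pixel columns grow to the right and rows downward; lengths in m; the calibration is good to about 2 mm. A picture is of the moment at which its call begins: read the wrist's pose just before it.
- ticket.job_done(): hands the job in, once; it reports no verdict.
The state is a dict: "time": time; "joint_pos": joint angles; "joint_vel": joint speeds; "joint_efforts": joint torques, N m; "tool_pos": TCP position; "tool_rot": TCP orientation; "contact_force": force on the tool from outside, world axes, zero at the start; "ft_torque": the same for the moment, N m; "gripper_width": opening from 0.0 (shut) to 1.0 (fully open).
Only numpy, scipy, OpenCV 4.12 (cv2) and the standard library are available. Lean on these libraries where they do the work, as an engineer would, in place of code of your own. Each camera call takes 0.05 s, during which the arm holds its last target.

### The job

Put the three steel measuring dippers away in the round wooden holder, largest first: the large one stands in the holder, then the medium one inside the large, then the small one inside the medium, each lowered (not dropped) until it stands upright on the floor of the one before. Leave the mug, the ramekins and the bottle stopper where they are.

Things in the scene. Friction and masses are not known exactly. Their poses are not given: they have to be found in the camera images.
- large_dipper_center (a point): Large steel measuring dipper: straight open cup, outer diameter 80, height 52, wall and floor 3, with one flat handle standing up from its rim (102 high over all). Point: on the cup's axis, 51 above its underside; z up, x towards the handle. Handle: 14 wide (along y), 4 thick, its middle 38.5 out along +x, 52 to 102 above the underside; pinch it across its width.
- medium_dipper_center (a point): Medium steel measuring dipper: straight open cup, outer diameter 62, height 48, wall and floor 3, with one flat handle standing up from its rim (98 high over all). Point: on the cup's axis, 49 above its underside; z up, x towards the handle. Handle: 14 wide (along y), 4 thick, its middle 29.5 out along +x, 48 to 98 above the underside; pinch it across its width.
- small_dipper_center (a point): Small steel measuring dipper: straight open cup, outer diameter 44, height 44, wall and floor 3, with one flat handle standing up from its rim (94 high over all). Point: on the cup's axis, 47 above its underside; z up, x towards the handle. Handle: 14 wide (along y), 4 thick, its middle 20.5 out along +x, 44 to 94 above the underside; pinch it across its width.
- holder_floor (a point): Fixed low round open holder of light wood: outer diameter 106, inner 90, 30 high. Point: centre of its inner floor, 6 above the worktop. When nested, the undersides are 6 (large), 9 (medium), 12 (small) above the worktop, with 5 to 6 to spare all round; all handles end about 107 up. Handles may point any way; turned a third of a turn apart they leave the fingers room.
- mug_mid (a point): Bystander: white mug with a leaf pattern, 82 x 114 x 89 high, behind the dippers. The point lies 44 above its underside, at its middle.
- ramekin_mid (a point): Bystander: loose white fluted ramekin, diameter 70, 40 high, at the back; two more like it stand beside it, fixed. The point lies 20 above its underside, on its axis.
- stopper_mid (a point): Bystander: small bottle stopper with a cork on top, diameter 33, 52 high, behind the dippers, between the mug and the ramekins. The point lies 26 above its underside, on its axis.
Mind the look-alikes: they are no part of the job. Leave any orange or red look-alike of the part that bears medium_dipper_center alone.

How it is judged:
By the outcome, as a careful person would: the job done as asked, in the order asked, and still so for the second after the job is handed in, with the robot touching nothing.
It also fails if it takes over 72 s, if anything falls off the work surface, if the arm or the gripper's body presses on something with over 40 N, if the wrist force passes 120 N, or if a joint passes its speed limit or range.

## Working session

There is one attempt and no reset: what is moved stays moved. The work goes in short steps, Python scripts to look and compute and a tool call to move; the robot and the scene stay as the last step left them, time stands still between calls to the robot, and variables do not carry over. Pictures are saved under pics/ and viewed, and the job is handed in when it is done.

Besides the shell and the picture viewer there is one more tool, called after "Emit:" as name([rows], argument=value, ...), one row to a line, values as JSON. carry_out: Moves the arm, as the interface text tells. Shift numbers are shares of 0.04 m and turn numbers shares of 5 degrees, none past 1 either way. Its arguments: {"type":"object","properties":{"moves":{"type":"array"}},"required":["moves"]}

```bash
ls; mkdir -p pics
cat > h.py <<'E'
import numpy as np,cv2
from plant import state,grab_frame,ticket,manip
def save(n,f): cv2.imwrite('pics/'+n+'.png',cv2.cvtColor(f,cv2.COLOR_RGB2BGR))
E
python3 - <<'E'
from h import *
print(state()); print(manip.grip_depth)
import pickle
for n in ['side','top']:
    d=grab_frame(n); save(n+'0',d['frame']); pickle.dump(d,open(n+'0.pkl','wb')); print(d['K'],d['k1'],d['world_from_camera'])
E
```

```text
pics
{'time': 0.0, 'joint_pos': array([ 1.17598807e+00,  5.33467259e-02,  1.61430090e+00,  5.61178196e-06,
        1.47600391e+00, -1.18986897e-01]), 'joint_vel': array([ 0.00012507,  0.00106975, -0.00077912,  0.00177808,  0.00037023,
        0.0011161 ]), 'joint_efforts': array([ 2.64501585e-03, -3.93682551e+01, -3.70177317e+01,  3.59040473e-05,
        7.12262525e-03, -7.80716164e-06]), 'tool_pos': array([0.16993113, 0.60073164, 0.19606526]), 'tool_rot': array([ 5.16672086e-04,  7.97601564e-01,  6.03183791e-01, -8.90396071e-04]), 'contact_force': array([0.17941578, 1.05937478, 0.18065103]), 'ft_torque': array([-0.01231578,  0.00056507, -0.02268526]), 'gripper_width': 0.9981252592705508}
0.0187
[[490.23837267   0.         321.32013162]
 [  0.         490.23837267 248.70220279]
 [  0.           0.           1.        ]] -0.0700264107526762 [[ 0.99554829 -0.05537088  0.07627368  0.42604123]
 [-0.09239937 -0.41365588  0.90573239 -1.07521547]
 [-0.01860014 -0.90874797 -0.41693064  0.61325228]
 [ 0.          0.          0.          1.        ]]
[[529.14732761   0.         322.42042511]
 [  0.         529.14732761 239.67053408]
 [  0.           0.           1.        ]] 0.007645593468669453 [[ 0.01625657 -0.99637656  0.0834834   0.4436011 ]
 [-0.9998476  -0.01673085 -0.00498465  0.12209688]
 [ 0.00636333 -0.08338965 -0.9964967   1.38645861]
 [ 0.          0.          0.          1.        ]]
```

View pics/side0.png

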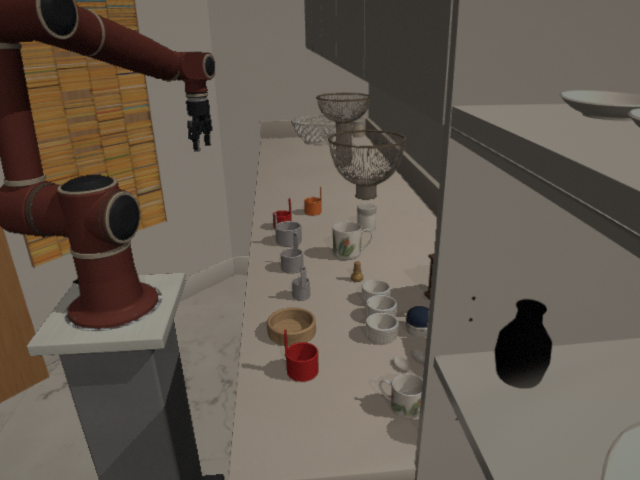

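View pics/top0.png

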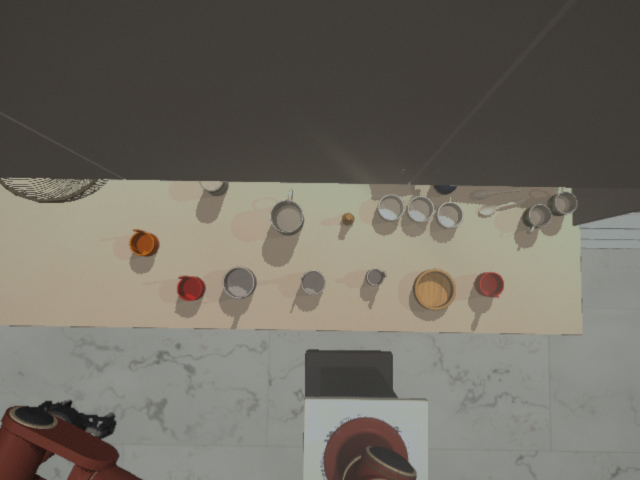

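The side view shows the arm clear of the worktop. The top view shows the steel dippers at about (240,283), (313,283) and (374,277), and the holder at (434,290). I'll zoom in on these.

```bash
cat >> h.py <<'E'
def ray(d,u,v):
    K=d['K'];xd=np.array([(u-K[0,2])/K[0,0],(v-K[1,2])/K[1,1]])
    x=xd.copy()
    for _ in range(20): x=xd/(1+d['k1']*(x@x))
    T=d['world_from_camera']; r=T[:3,:3]@np.array([x[0],x[1],1]); return T[:3,3],r
def onz(d,u,v,z):
    o,r=ray(d,u,v); return o+r*(z-o[2])/r[2]
E
python3 - <<'E'
from h import *
import pickle
d=pickle.load(open('top0.pkl','rb'));f=d['frame']
save('c1',cv2.resize(f[225:325,200:330],None,fx=6,fy=6,interpolation=cv2.INTER_CUBIC))
save('c2',cv2.resize(f[240:320,355:465],None,fx=7,fy=7,interpolation=cv2.INTER_CUBIC))
for n,u,v,z in [('L',240,283,.052),('M',313,283,.048),('S',374,277,.044),('H',434,290,.03)]: print(n,onz(d,u,v,z))
s=pickle.load(open('side0.pkl','rb'));f=s['frame']
save('c3',cv2.resize(f[210:350,250:330],None,fx=4,fy=4,interpolation=cv2.INTER_CUBIC))
E
```

```text
L [0.44278051 0.32053666 0.052     ]
M [0.44574815 0.13736275 0.048     ]
S [ 0.46341425 -0.01675904  0.044     ]
H [ 0.43302493 -0.17178759  0.03      ]
```

View pics/c1.png

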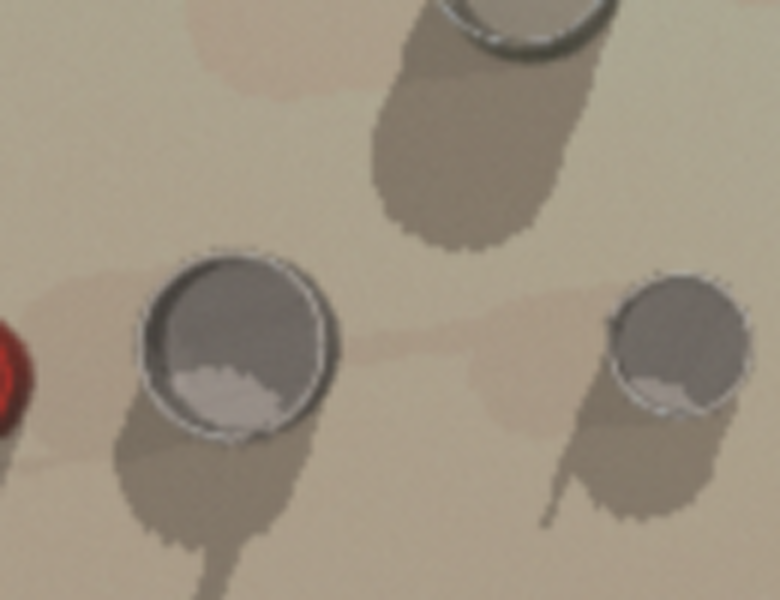

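View pics/c2.png

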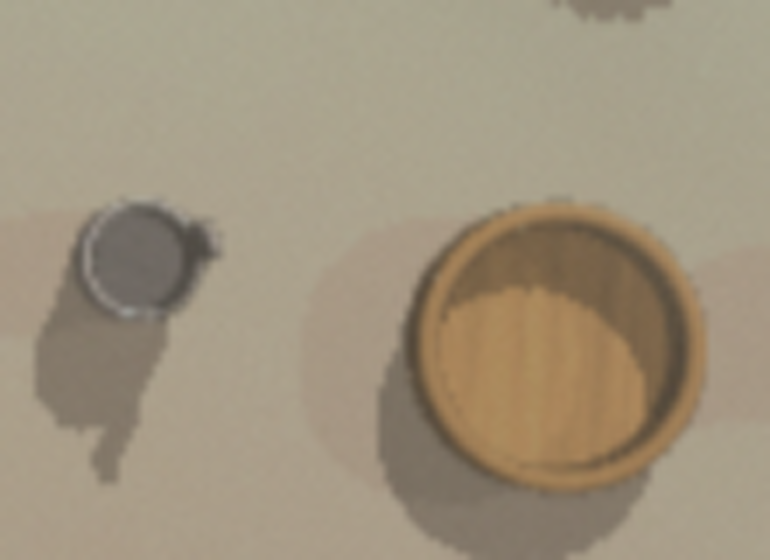

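View pics/c3.png

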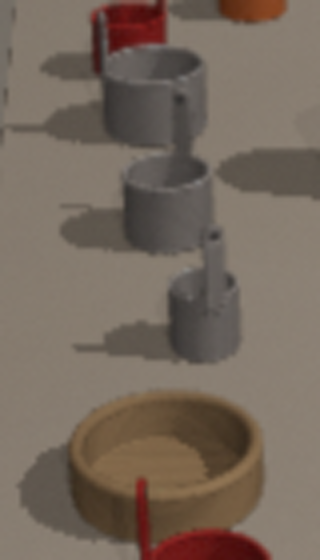

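Crop c1 shows the large and medium rims, c2 the small dipper and the holder. Crop c3 shows three handles: large on the left (near the robot), medium on the far side (+y), small on the right. I'll measure these with the depth maps.

```bash
cat >> h.py <<'E'
def cloud(d,T=None):
    K=d['K'];z=d['z_map'];v,u=np.mgrid[0:480,0:640]
    xd=(u-K[0,2])/K[0,0];yd=(v-K[1,2])/K[1,1];x,y=xd,yd
    for _ in range(10):
        s=1+d['k1']*(x*x+y*y);x=xd/s;y=yd/s
    P=np.stack([x*z,y*z,z],-1); T=d['world_from_camera'] if T is None else T
    P=P@T[:3,:3].T+T[:3,3]; P[z<=0]=np.nan; return P
def circ(P):
    A=np.c_[2*P,np.ones(len(P))]; s=np.linalg.lstsq(A,(P**2).sum(1),rcond=None)[0]
    return s[:2],np.sqrt(s[2]+s[0]**2+s[1]**2)
E
python3 - <<'E'
from h import *
import pickle
D={n:pickle.load(open(n+'0.pkl','rb')) for n in ['top','side']}
C={'L':(.443,.32,.052,.04),'M':(.446,.137,.048,.031),'S':(.463,-.017,.044,.022),'H':(.433,-.172,.03,.053)}
for n,d in D.items():
    P=cloud(d); 
    for k,(x,y,h,r) in C.items():
        rr=np.hypot(P[...,0]-x,P[...,1]-y)
        m=(rr<r+.015)&(np.abs(P[...,2]-h)<.006); 
        if m.sum()>5: print(n,k,'rim',m.sum(),circ(P[m][:,:2]))
        if k!='H':
            m=(rr<r+.02)&(P[...,2]>h+.01)&(P[...,2]<.13); q=P[m]
            if len(q): print('  handle',len(q),np.median(q,0),q.min(0),q.max(0))
        fl=(rr<r*.5); print('  floor',np.nanmedian(P[fl][:,2]))
    m=(np.abs(P[...,0]-.5)<.05)&(np.abs(P[...,1]-.05)<.02);print('table',np.nanmedian(P[m][:,2]))
E
```

```text
top L rim 124 (array([0.44519653, 0.32493571]), np.float64(0.03828069815890316))
  handle 14 [0.40899795 0.31261725 0.09812182] [0.40644666 0.29488358 0.06232391] [0.47053842 0.32269344 0.10378136]
  floor 0.003356612288911154
top M rim 98 (array([0.44837881, 0.13751325]), np.float64(0.02934570861037301))
  handle 11 [0.46212466 0.16386683 0.09295527] [0.45492779 0.15987475 0.067288  ] [0.46712086 0.16638597 0.10151913]
  floor 0.0032823198510023577
top S rim 66 (array([ 0.46471481, -0.01875725]), np.float64(0.020274814919810535))
  handle 20 [ 0.47075827 -0.03755112  0.08692751] [ 0.46555124 -0.0412656   0.05454229] [ 0.47783934 -0.03481747  0.09719028]
  floor 0.003755990235225326
top H rim 318 (array([ 0.43555277, -0.17257548]), np.float64(0.04884687261793731))
  floor 0.0068835369365567445
table 0.0004220604220070978
side L rim 130 (array([0.44224796, 0.32582173]), np.float64(0.03834535335049862))
  handle 28 [0.40542263 0.31450667 0.08556591] [0.40199769 0.3092402  0.06434456] [0.40847214 0.32549289 0.10071075]
  floor nan
side M rim 131 (array([0.4459431 , 0.13814577]), np.float64(0.02934544798707962))
  handle 64 [0.45860147 0.16492415 0.07764257] [0.45246548 0.15468763 0.05910642] [0.46440754 0.17305273 0.09632612]
  floor nan
side S rim 102 (array([ 0.46272904, -0.01887724]), np.float64(0.02047935335643561))
  handle 80 [ 0.46856603 -0.03810834  0.07204253] [ 0.46279913 -0.04266074  0.05491605] [ 0.47552239 -0.03316682  0.09429746]
  floor nan
side H rim 532 (array([ 0.4328789 , -0.17497287]), np.float64(0.048970698769892615))
  floor 0.005747281256021086
table -0.00044440746301810385
  return np.nanmean(a, axis, out=out, keepdims=keepdims)
```

```bash
cat >> h.py <<'E'
from scipy.spatial.transform import Rotation as R
def to(x,y,z,jaw=None):
    s=state(); q=s['tool_rot']; M=R.from_quat([q[1],q[2],q[3],q[0]]); p=s['tool_pos']
    X=M.as_matrix(); a=np.degrees(np.arctan2(X[1,0],X[0,0]))
    print('t %.2f'%s['time'],'pos',p.round(4),'jaw %.2f'%a,'tilt',(X[:2,2]).round(4),'F',s['contact_force'].round(1),'w %.3f'%s['gripper_width'])
    if jaw is not None: a2=np.radians(jaw); print('turn rows z: %.2f'%(-((jaw-a+180)%360-180)/5))
    else: a2=np.radians(a)
    xt=np.array([np.cos(a2),np.sin(a2)]);yt=np.array([xt[1],-xt[0]])
    e=np.array([x,y])-p[:2]
    print('shift total shares (x,y,z) at that jaw: %.2f %.2f %.2f'%(e@xt/.04,e@yt/.04,-(z-p[2])/.04))
E
python3 -c "
from h import *
to(.4069,.3141,.16,107)"
```

```text
t 0.10 pos [0.17   0.6008 0.1962] jaw 74.20 tilt [-0.0007 -0.0017] F [ 0.7  0.8 -0.1] w 0.998
turn rows z: -6.56
shift total shares (x,y,z) at that jaw: -8.59 3.57 0.90
```

Emit:
carry_out([
  [[0,0,-1,0,0,0,0],[0,0,-1,0,0,0,0],[0,0,-1,0,0,0,0],[0,0,-1,0,0,0,0],[0,0,-1,0,0,0,0],[0,0,-1,0,0,0,0],[0,0,-0.56,0,0,0,0],[0,0,0,0,0,0,0]],
])

```text
time: 0.77
tool_pos: [0.17, 0.601, 0.1966]
tool_rot: [0.0, 0.595, 0.804, -0.001]
contact_force: [0.7, -0.3, 0.4]
gripper_width: 0.5
```

```bash
python3 -c "
from h import *
to(.4069,.3141,.16,107);to(.4069,.3141,.16)"
```

```text
t 0.77 pos [0.17   0.601  0.1966] jaw 107.04 tilt [-0.0005 -0.0011] F [ 0.7 -0.3  0.4] w 0.500
turn rows z: 0.01
shift total shares (x,y,z) at that jaw: -8.59 3.57 0.91
t 0.77 pos [0.17   0.601  0.1966] jaw 107.04 tilt [-0.0005 -0.0011] F [ 0.7 -0.3  0.4] w 0.500
shift total shares (x,y,z) at that jaw: -8.59 3.56 0.91
```

Emit:
carry_out([
  [[0,0,0,-0.8,0.33,0,0],[0,0,0,-0.8,0.33,0,0],[0,0,0,-0.8,0.33,0,0],[0,0,0,-0.8,0.33,0,0],[0,0,0,-0.8,0.33,0.1,0],[0,0,0,-0.8,0.33,0.1,0],[0,0,0,-0.8,0.33,0.1,0],[0,0,0,-0.8,0.33,0.1,0]],
])

```text
time: 1.43
tool_pos: [0.3466, 0.3859, 0.1809]
tool_rot: [0.0, 0.595, 0.803, -0.0]
contact_force: [0.8, 0.8, 0.0]
gripper_width: 0.5
```

```bash
python3 -c "
from h import *
to(.4069,.3141,.16,107)"
```

```text
t 1.43 pos [0.3466 0.3859 0.1809] jaw 106.92 tilt [-0.     -0.0001] F [0.8 0.8 0. ] w 0.500
turn rows z: -0.02
shift total shares (x,y,z) at that jaw: -2.16 0.92 0.52
```

Emit:
carry_out([
  [[0,0,0,-0.8,0.33,0.2,0],[0,0,0,-0.8,0.33,0.2,0],[0,0,0,-0.5,0.25,0.1,0],[0,0,0,0,0,0,0],[0,0,0,0,0,0,0]],
])

```text
time: 1.85
tool_pos: [0.4055, 0.3169, 0.1607]
tool_rot: [-0.0, 0.596, 0.803, -0.0]
contact_force: [1.0, 0.0, -1.2]
gripper_width: 0.503
```

Run:
```python
from h import *
to(.4069,.3141,.064,107)
s=state();d=grab_frame('wrist');save('w1',d['frame'])
q=s['tool_rot'];T=np.eye(4);T[:3,:3]=R.from_quat([q[1],q[2],q[3],q[0]]).as_matrix();T[:3,3]=s['tool_pos']
P=cloud(d,T@d['hand_eye'])
m=(np.abs(P[...,2]-.052)<.005)&(np.hypot(P[...,0]-.4437,P[...,1]-.3254)<.055)
print(m.sum(),circ(P[m][:,:2]))
m=(P[...,2]>.065)&(P[...,2]<.106)&(np.hypot(P[...,0]-.4437,P[...,1]-.3254)<.055)
q=P[m];print(len(q),np.median(q,0),q.min(0),q.max(0))
```

```text
t 1.85 pos [0.4055 0.3169 0.1607] jaw 106.80 tilt [-0.0013 -0.0002] F [ 1.   0.  -1.2] w 0.503
turn rows z: -0.04
shift total shares (x,y,z) at that jaw: -0.08 0.01 2.42
1629 (array([0.44218563, 0.32782813]), np.float64(0.03806216030734128))
437 [0.4045898  0.31805271 0.09061407] [0.40250526 0.31163117 0.06500085] [0.40947139 0.32539597 0.10282675]
```

View pics/w1.png

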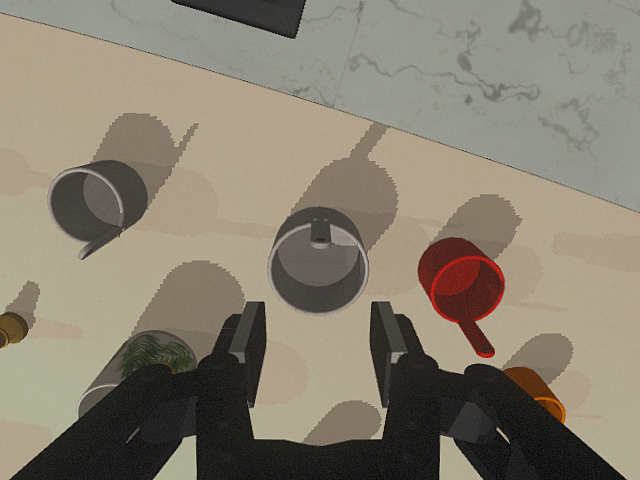

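The wrist view shows the large cup at (318,265) with its handle at (320,232), centred between the fingers. It agrees with the outside cameras to about 3 mm, so I'll descend.

Emit:
carry_out([
  [[0,0,0.4,0.03,0,0.5,0],[0,0,0,0,0,0.7,0],[0,0,0,0,0,0.7,0],[0,0,0,0,0,0.5,0],[0,0,0,0,0,0,0],[0,0,0,0,0,0,0]],
])

```text
time: 2.4
tool_pos: [0.4036, 0.3194, 0.0647]
tool_rot: [-0.001, 0.608, 0.794, -0.001]
contact_force: [0.3, -0.1, 1.2]
gripper_width: 0.506
```

```bash
python3 -c "
from h import *
to(.4049,.3181,.064,104.6)
save('w2',grab_frame('wrist')['frame'])"
```

```text
t 2.40 pos [0.4036 0.3194 0.0647] jaw 105.08 tilt [-0.0021 -0.0009] F [ 0.3 -0.1  1.2] w 0.506
turn rows z: 0.10
shift total shares (x,y,z) at that jaw: -0.04 0.02 0.02
```

View pics/w2.png

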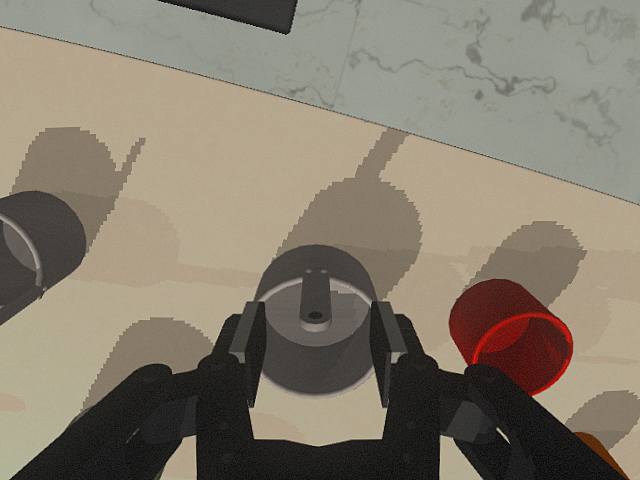

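The handle, at (316,300), sits between the pads. Closing.

Emit:
carry_out([
  [[0,0,0,0,0,0,-1],[0,0,0,0,0,0,-1],[0,0,0,0,0,0,-1],[0,0,0,0,0,0,-1],[0,0,0,0,0,0,-1],[0,0,0,0,0,0,-1]],
])

```text
time: 2.95
tool_pos: [0.4065, 0.3196, 0.0677]
tool_rot: [0.001, 0.609, 0.793, 0.002]
contact_force: [-0.7, -1.1, 5.6]
gripper_width: -0.0
```

Emit:
carry_out([
  [[0,0,0,0,0,-0.2,-1],[0,0,0,0,0,-0.5,-1],[0,0,0,0,0,-0.8,-1],[0,0,0,0,0,-1,-1],[0,0,0,0,0,-1,-1],[0,0,0,0,0,-0.2,-1],[0,0,0,0,0,0,-1],[0,0,0,0,0,0,-1]],
])

```text
time: 3.62
tool_pos: [0.4052, 0.3189, 0.2139]
tool_rot: [0.0, 0.609, 0.793, 0.001]
contact_force: [0.1, 0.0, -0.4]
gripper_width: 0.001
```

Run:
```python
from h import *
c=np.array([.4422,.3278]);g=np.array([.4036,.3194])
to(.4342,-.1738,.2)
s=grab_frame('side');save('s2',cv2.resize(s['frame'][120:360,180:420],None,fx=2.5,fy=2.5))
w=grab_frame('wrist');save('w3',w['frame'])
```

```text
t 3.62 pos [0.4052 0.3189 0.2139] jaw 104.99 tilt [0.0013 0.0007] F [ 0.1  0.  -0.4] w 0.001
shift total shares (x,y,z) at that jaw: -12.09 -2.49 0.35
```

View pics/s2.png

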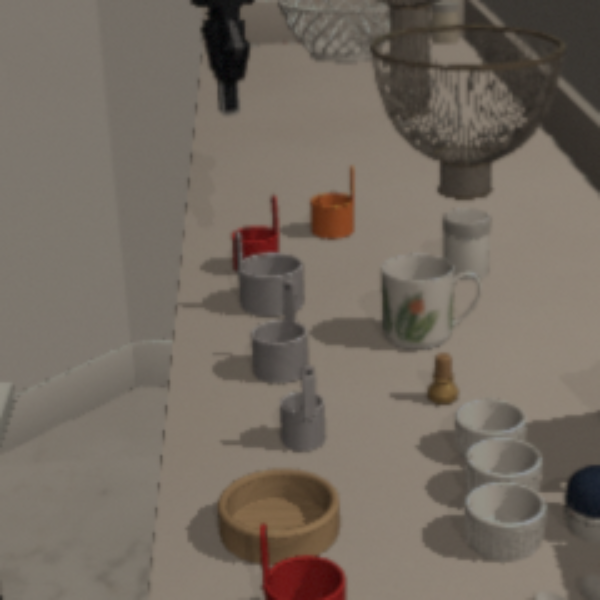

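View pics/w3.png

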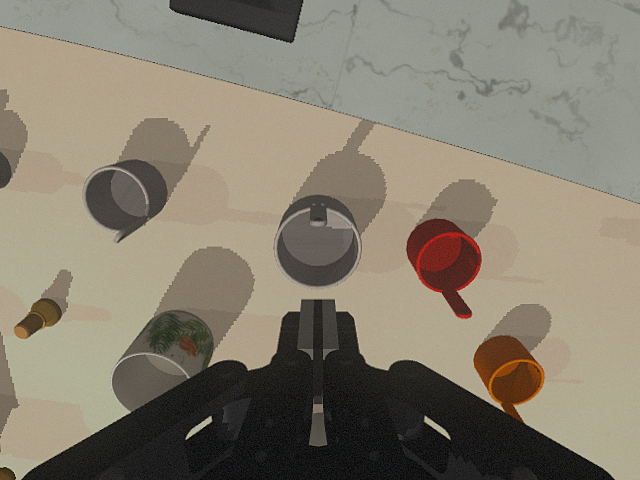

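The gripper shut fully (width 0), and w3 shows the large dipper still on the worktop at (318,243), so the grasp missed. I'll check why.

Run:
```python
from h import *
s=state();d=grab_frame('wrist');print(d['hand_eye'].round(4),d['K'],d['k1'])
Pt=cloud(d,d['hand_eye'])
for v in range(300,450,10): print(v,d['z_map'][v,312].round(3),Pt[v,312].round(4),d['z_map'][v,330].round(3),Pt[v,330].round(4))
q=s['tool_rot'];T=np.eye(4);T[:3,:3]=R.from_quat([q[1],q[2],q[3],q[0]]).as_matrix();T[:3,3]=s['tool_pos']
P=cloud(d,T@d['hand_eye'])
m=(np.abs(P[...,2]-.052)<.005)&(np.hypot(P[...,0]-.4437,P[...,1]-.3254)<.055)
print(m.sum(),circ(P[m][:,:2]))
m=(P[...,2]>.065)&(P[...,2]<.106)&(np.hypot(P[...,0]-.4437,P[...,1]-.3254)<.055)
q=P[m];print(len(q),np.median(q,0),q.min(0),q.max(0))
t=grab_frame('top');P=cloud(t);m=(np.abs(P[...,2]-.052)<.006)&(np.hypot(P[...,0]-.4437,P[...,1]-.3254)<.055)
print(m.sum(),circ(P[m][:,:2]))
save('t1',cv2.resize(t['frame'][180:340,180:380],None,fx=4,fy=4))
```

```text
[[ 1.000e+00 -8.000e-04  4.000e-04 -4.000e-04]
 [ 6.000e-04  9.467e-01  3.221e-01 -8.370e-02]
 [-6.000e-04 -3.221e-01  9.467e-01 -1.766e-01]
 [ 0.000e+00  0.000e+00  0.000e+00  1.000e+00]] [[393.09152469   0.         317.57509722]
 [  0.         393.09152469 239.06374295]
 [  0.           0.           1.        ]] -0.0744275153610808
300 0.153 [-0.0026 -0.0118 -0.0392] 0.153 [ 0.0044 -0.0121 -0.0398]
310 0.146 [-0.0025 -0.0117 -0.047 ] 0.147 [ 0.0042 -0.0113 -0.0462]
320 0.139 [-0.0024 -0.012  -0.0546] 0.139 [ 0.004  -0.0116 -0.054 ]
330 0.133 [-0.0023 -0.0116 -0.0606] 0.133 [ 0.0038 -0.0114 -0.0604]
340 0.126 [-0.0022 -0.0121 -0.0675] 0.127 [ 0.0036 -0.0118 -0.0669]
350 0.123 [-0.0022 -0.0107 -0.071 ] 0.123 [ 0.0035 -0.0111 -0.0715]
360 0.124 [-0.0022 -0.0072 -0.0713] 0.115 [ 0.0032 -0.0127 -0.0789]
370 0.119 [-0.0021 -0.0076 -0.0769] 0.112 [ 0.0031 -0.0122 -0.0829]
380 0.117 [-0.0021 -0.0058 -0.0793] 0.108 [ 0.003  -0.0117 -0.0867]
390 0.118 [-0.0021 -0.0025 -0.0798] 0.103 [ 0.0029 -0.0127 -0.0921]
400 0.121 [-0.0022  0.0026 -0.0784] 0.103 [ 0.0029 -0.01   -0.0927]
410 0.12 [-0.0022  0.0052 -0.0799] 0.117 [ 0.0033  0.0029 -0.0824]
420 0.473 [-0.0073  0.2782  0.1999] 0.118 [ 0.0034  0.0067 -0.0825]
430 0.459 [-0.0071  0.2792  0.1849] 0.115 [ 0.0033  0.0072 -0.086 ]
440 0.441 [-0.0069  0.2763  0.1669] 0.111 [ 0.0031  0.007  -0.09  ]
1203 (array([0.44242582, 0.32796774]), np.float64(0.03825926461442109))
280 [0.40444725 0.31826554 0.09154178] [0.4024904  0.31184457 0.06533883] [0.40894013 0.32573321 0.10305195]
64 (array([0.44522519, 0.32504781]), np.float64(0.03822678680598037))
```

View pics/t1.png

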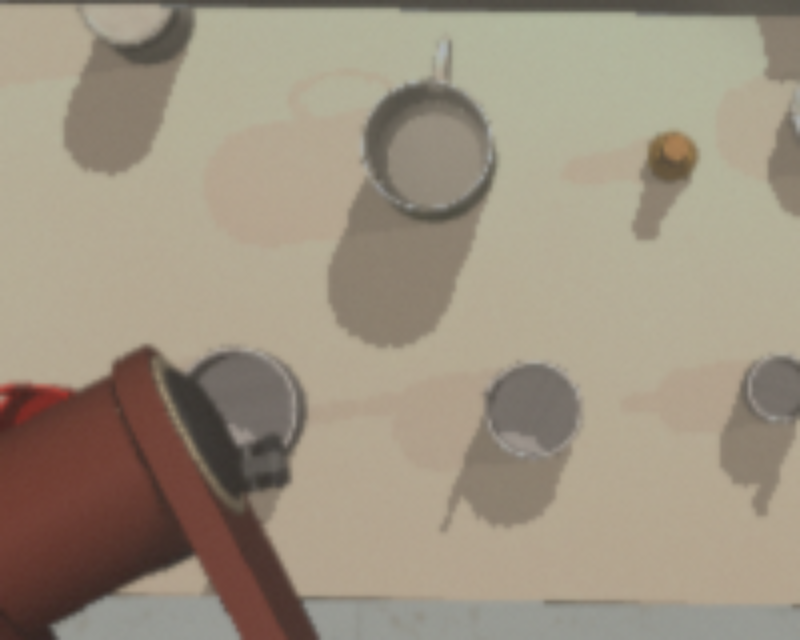

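Wrist depth puts the shut fingertips near tool z = −0.038 rather than at the TCP. That would put the pads just above the handle, which explains the miss. I'll cross-check the tip height with the side camera before trusting it.

Run:
```python
from h import *
print(state()['tool_pos'])
d=grab_frame('side');P=cloud(d)
m=(np.hypot(P[...,0]-.405,P[...,1]-.319)<.05)&(P[...,2]>.11)&(P[...,2]<.4)
q=P[m];vv,uu=np.nonzero(m);print(m.sum(),q[:,2].min());o=np.argsort(q[:,2])[:12]
for i in o: print(uu[i],vv[i],q[i].round(4))
for v in (163,164,165,166,168):
  for u in (271,):
    o,r=ray(d,u,v); t=(.319-o[1])/r[1]; print(v,(o+t*r).round(4),P[v,u].round(3))
```

```text
[0.40387473 0.31821973 0.21068461]
763 0.24497064909872773
271 166 [0.4023 0.3134 0.245 ]
273 166 [0.4081 0.31   0.2456]
275 165 [0.4139 0.3187 0.246 ]
272 166 [0.4053 0.3078 0.2463]
269 166 [0.3967 0.3085 0.2465]
270 166 [0.3996 0.3055 0.2472]
272 165 [0.4054 0.3125 0.248 ]
270 165 [0.3997 0.312  0.2484]
271 165 [0.4026 0.3098 0.2489]
274 165 [0.4112 0.3077 0.249 ]
275 164 [0.4141 0.3177 0.2492]
269 165 [0.3968 0.3094 0.2492]
163 [0.4027 0.319  0.2524] [0.403 0.304 0.256]
164 [0.4026 0.319  0.2494] [0.403 0.306 0.253]
165 [0.4024 0.319  0.2464] [0.403 0.31  0.249]
166 [0.4022 0.319  0.2435] [0.402 0.313 0.245]
168 [0.4019 0.319  0.2376] [3.870e-01 1.197e+00 1.000e-03]
```

Both cameras agree that the real fingertips sit about 35 mm behind the reported TCP (side: 34, wrist: 37). I'll lower the commanded height by that amount and retry.

Emit:
carry_out([
  [[0,0,0,0,0,0,0],[0,0,0,0,0,0,0],[0,0,0,0,0,0,0],[0,0,0,0,0,0.5,0],[0,0,0,0,0,0.8,0],[0,0,0,0,0,0.8,0],[0,0,0,0,0,0.4,0],[0,0,0,0,0,0,0]],
])

```text
time: 4.53
tool_pos: [0.4018, 0.317, 0.108]
tool_rot: [-0.002, 0.609, 0.793, -0.004]
contact_force: [-0.5, 0.2, 0.2]
gripper_width: 0.499
```

```bash
python3 -c "
from h import *
to(.4047,.3182,.031,104.6)"
```

```text
t 4.53 pos [0.4018 0.317  0.108 ] jaw 105.00 tilt [-0.0081 -0.0047] F [-0.5  0.2  0.2] w 0.499
turn rows z: 0.08
shift total shares (x,y,z) at that jaw: 0.01 0.08 1.93
```

Emit:
carry_out([
  [[0,0,0,0,0.06,0.5,0],[0,0,0,0,0,0.5,0],[0,0,0,0,0,0.5,0],[0,0,0,0,0,0.4,0],[0,0,0,0,0,0,0],[0,0,0,0,0,0,0]],
])

```text
time: 5.03
tool_pos: [0.4076, 0.3196, 0.0379]
tool_rot: [-0.0, 0.609, 0.793, -0.0]
contact_force: [1.0, -0.1, 0.8]
gripper_width: 0.499
```

```bash
python3 -c "
from h import *
to(.4047,.3182,.031,104.6)
save('w4',grab_frame('wrist')['frame'])"
```

```text
t 5.03 pos [0.4076 0.3196 0.0379] jaw 105.00 tilt [-0.0001 -0.0001] F [ 1.  -0.1  0.8] w 0.499
turn rows z: 0.08
shift total shares (x,y,z) at that jaw: -0.02 -0.08 0.17
```

View pics/w4.png

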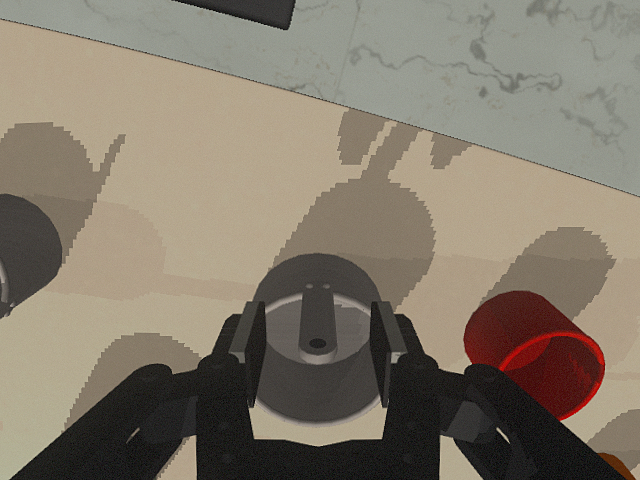

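The handle top, at (317,347), is now well between the pads (v 300–400). I'll go down slightly and close.

Emit:
carry_out([
  [[0,0,0,0,-0.05,0.15,0],[0,0,0,0,0,0,-1],[0,0,0,0,0,0,-1],[0,0,0,0,0,0,-1],[0,0,0,0,0,0,-1],[0,0,0,0,0,0,-1],[0,0,0,0,0,0,-1]],
])

```text
time: 5.67
tool_pos: [0.4058, 0.3192, 0.0322]
tool_rot: [0.0, 0.609, 0.793, 0.0]
contact_force: [-2.7, -1.0, 5.6]
gripper_width: 0.147
```

```bash
python3 -c "
from h import *
to(.4047,.3182,.031,104.6)
save('w5',grab_frame('wrist')['frame'])"
```

```text
t 5.67 pos [0.4058 0.3192 0.0322] jaw 105.00 tilt [0.0006 0.0003] F [-2.7 -1.   5.6] w 0.147
turn rows z: 0.08
shift total shares (x,y,z) at that jaw: -0.02 -0.03 0.03
```

View pics/w5.png

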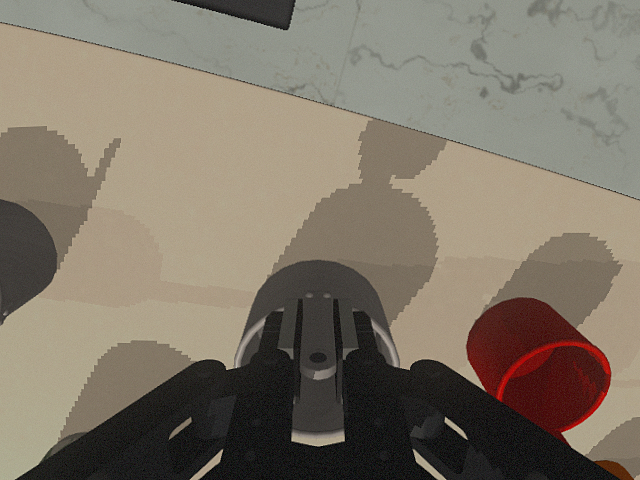

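Gripped: width 0.147 is about 12.5 mm against the 14 mm handle. Lifting.

Emit:
carry_out([
  [[0,0,0,0,0,-0.1,-1],[0,0,0,0,0,-0.3,-1],[0,0,0,0,0,-0.6,-1],[0,0,0,0,0,-0.8,-1],[0,0,0,0,0,-0.8,-1],[0,0,0,0,0,-0.8,-1],[0,0,0,0,0,-0.2,-1],[0,0,0,0,0,0,-1]],
])

```text
time: 6.38
tool_pos: [0.4074, 0.3202, 0.1796]
tool_rot: [0.001, 0.609, 0.793, 0.004]
contact_force: [0.2, 0.8, -1.9]
gripper_width: 0.142
```

```bash
cat >> h.py <<'E'
def tw():
    s=state();q=s['tool_rot'];T=np.eye(4);T[:3,:3]=R.from_quat([q[1],q[2],q[3],q[0]]).as_matrix();T[:3,3]=s['tool_pos'];return T
E
python3 - <<'E'
from h import *
to(.4047,.3182,.031,104.6)
d=grab_frame('wrist');save('w6',d['frame']);P=cloud(d,d['hand_eye'])
import pickle;pickle.dump(P,open('P.pkl','wb'))
# rim expected tool z ~ -(0.052-0.032)= -0.02
m=(np.hypot(P[...,0],P[...,1]+.0385)<.075)&(P[...,1]<.03)&(P[...,2]>-.06)&(P[...,2]<.05)
q=P[m];print(m.sum());h=np.histogram(q[:,2],bins=np.arange(-.06,.05,.004));print(list(zip(h[1].round(3),h[0])))
s=grab_frame('side');save('s3',cv2.resize(s['frame'][120:360,180:420],None,fx=2.5,fy=2.5))
E
```

```text
t 6.38 pos [0.4074 0.3202 0.1796] jaw 105.00 tilt [0.0066 0.0038] F [ 0.2  0.8 -1.9] w 0.142
turn rows z: 0.08
shift total shares (x,y,z) at that jaw: -0.03 -0.08 3.71
9442
[(np.float64(-0.06), np.int64(716)), (np.float64(-0.056), np.int64(682)), (np.float64(-0.052), np.int64(611)), (np.float64(-0.048), np.int64(593)), (np.float64(-0.044), np.int64(486)), (np.float64(-0.04), np.int64(303)), (np.float64(-0.036), np.int64(169)), (np.float64(-0.032), np.int64(135)), (np.float64(-0.028), np.int64(132)), (np.float64(-0.024), np.int64(798)), (np.float64(-0.02), np.int64(405)), (np.float64(-0.016), np.int64(450)), (np.float64(-0.012), np.int64(440)), (np.float64(-0.008), np.int64(447)), (np.float64(-0.004), np.int64(451)), (np.float64(0.0), np.int64(405)), (np.float64(0.004), np.int64(401)), (np.float64(0.008), np.int64(369)), (np.float64(0.012), np.int64(368)), (np.float64(0.016), np.int64(333)), (np.float64(0.02), np.int64(323)), (np.float64(0.024), np.int64(302)), (np.float64(0.028), np.int64(123)), (np.float64(0.032), np.int64(0)), (np.float64(0.036), np.int64(0)), (np.float64(0.04), np.int64(0)), (np.float64(0.044), np.int64(0))]
```

View pics/w6.png

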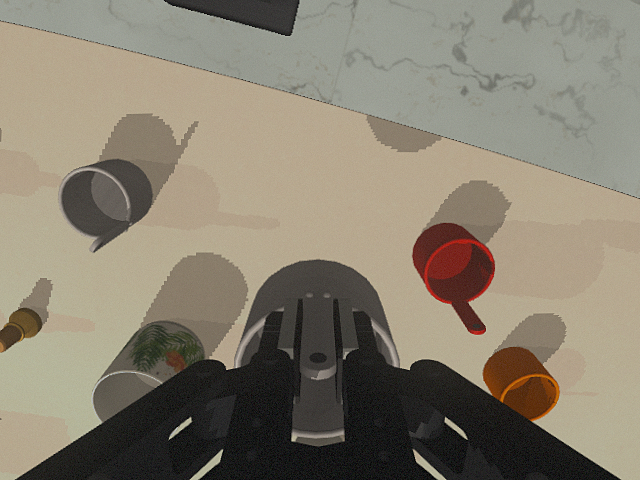

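View pics/s3.png

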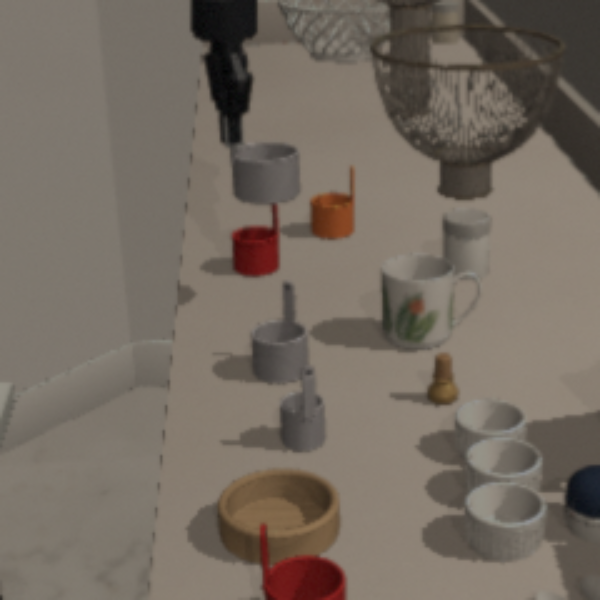

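The large dipper is held and level, well clear of the worktop (side view). I'll fit its rim in the tool frame.

Run:
```python
from h import *
import pickle
P=pickle.load(open('P.pkl','rb'))
m=(np.hypot(P[...,0],P[...,1]-.0385)<.05)&(P[...,2]>-.027)&(P[...,2]<-.016)
for it in range(3):
    q=P[m];c,r=circ(q[:,:2]);print(m.sum(),c,r,np.median(q[:,2]))
    rr=np.hypot(P[...,0]-c[0],P[...,1]-c[1]); m=(P[...,2]>-.027)&(P[...,2]<-.016)&(np.abs(rr-.0385)<.004)
# tilt: fit plane to the rim
q=P[m&(P[...,2]<-.02)];A=np.c_[q[:,:2],np.ones(len(q))];print(np.linalg.lstsq(A,q[:,2],rcond=None)[0])
```

```text
2089 [-0.00091729  0.03685845] 0.03849139277467019 -0.02057194118734154
2089 [-0.00091729  0.03685845] 0.03849139277467019 -0.02057194118734154
2089 [-0.00091729  0.03685845] 0.03849139277467019 -0.02057194118734154
[-0.00177995  0.01848391 -0.02198075]
```

Emit:
carry_out([
  [[0,0,0,-0.2,-0.06,0,-1],[0,0,0,-0.4,-0.11,0,-1],[0,0,0,-0.6,-0.17,0,-1],[0,0,0,-0.75,-0.22,0,-1],[0,0,0,-0.75,-0.22,0,-1],[0,0,0,-0.75,-0.22,0,-1],[0,0,0,-0.75,-0.22,0,-1],[0,0,0,-0.75,-0.22,0,-1]],
])

```text
time: 7.15
tool_pos: [0.3991, 0.111, 0.1725]
tool_rot: [-0.002, 0.609, 0.793, -0.002]
contact_force: [-0.5, -0.1, -0.9]
gripper_width: 0.144
```

Emit:
carry_out([
  [[0,0,0,-0.75,-0.22,0,-1],[0,0,0,-0.75,-0.22,0,-1],[0,0,0,-0.75,-0.22,0,-1],[0,0,0,-0.75,-0.22,0,-1],[0,0,0,-0.75,-0.22,0,-1],[0,0,0,-0.6,-0.17,0,-1],[0,0,0,-0.4,-0.11,0,-1],[0,0,0,0,0,0,-1]],
])

```text
time: 7.82
tool_pos: [0.3951, -0.0873, 0.1727]
tool_rot: [-0.002, 0.611, 0.792, -0.001]
contact_force: [0.4, -0.6, -0.9]
gripper_width: 0.15
```

Run:
```python
from h import *
to(.398,-.183,.18,105)
T=tw();d=grab_frame('wrist');save('w7',d['frame']);P=cloud(d,T@d['hand_eye'])
rr=np.hypot(P[...,0]-.434,P[...,1]+.174)
m=(np.abs(P[...,2]-.03)<.004)&(rr<.07);print(m.sum(),circ(P[m][:,:2]))
print(np.nanmedian(P[m][:,2]))
```

```text
t 7.82 pos [ 0.3951 -0.0873  0.1727] jaw 104.73 tilt [-0.0045  0.0005] F [ 0.4 -0.6 -0.9] w 0.150
turn rows z: -0.05
shift total shares (x,y,z) at that jaw: -2.33 -0.55 -0.18
3095 (array([ 0.43192664, -0.17036776]), np.float64(0.04837776099766703))
0.03265681078812771
```

View pics/w7.png

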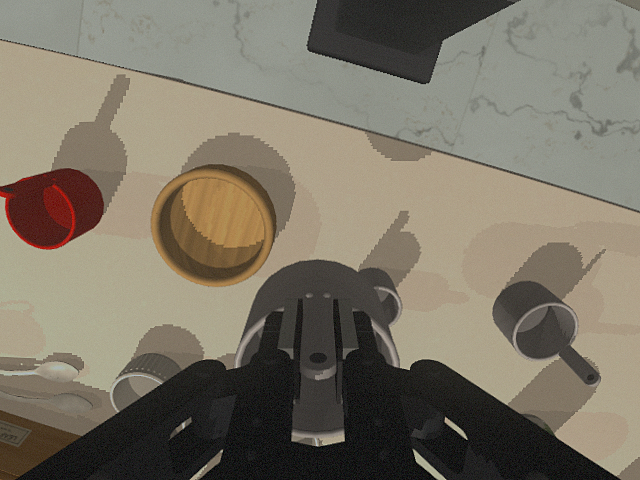

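The wrist view shows the holder at (213,225). Its position differs from the outside cameras by the same offset as the dipper did, so I'll use (0.4326, −0.171) in the robot frame.

Emit:
carry_out([
  [[0,0,0,-0.6,-0.15,0,-1],[0,0,0,-0.8,-0.2,0,-1],[0,0,0,-0.6,-0.12,0,-1],[0,0,0,-0.2,0,0,-1],[0,0,0,0,0,0,-1],[0,0,0,0,0,0,-1],[0,0,0,0,0,0,-1]],
])

```text
time: 8.45
tool_pos: [0.4013, -0.1733, 0.1746]
tool_rot: [-0.001, 0.608, 0.794, 0.0]
contact_force: [0.0, -0.3, -0.4]
gripper_width: 0.144
```

Run:
```python
from h import *
to(.3966,-.180,.09,105)
d=grab_frame('side');t=grab_frame('top')
to(.3966,-.180,.09,105)
P=cloud(d)
m=(np.hypot(P[...,0]-.434,P[...,1]+.174)<.06)&(P[...,2]>.1)&(P[...,2]<.3)
q=P[m];print(m.sum(),q[:,2].min())
zr=.172-.032+.052
for n,P in (('s',P),('t',cloud(t))):
    m=(np.hypot(P[...,0]-.434,P[...,1]+.174)<.06)&(np.abs(P[...,2]-zr)<.006);q=P[m];print(n,m.sum(),circ(q[:,:2]) if m.sum()>5 else '')
save('s4',cv2.resize(d['frame'][200:400,220:400],None,fx=3,fy=3))
```

```text
t 8.45 pos [ 0.4013 -0.1733  0.1746] jaw 105.09 tilt [-0.001   0.0013] F [ 0.  -0.3 -0.4] w 0.144
turn rows z: 0.02
shift total shares (x,y,z) at that jaw: -0.13 -0.16 2.11
t 8.55 pos [ 0.4014 -0.1735  0.175 ] jaw 105.10 tilt [-0.0003  0.0006] F [ 0.2 -0.6 -1.7] w 0.148
turn rows z: 0.02
shift total shares (x,y,z) at that jaw: -0.12 -0.16 2.13
1987 0.1415328638967373
s 359 (array([ 0.43774028, -0.16609673]), np.float64(0.03840415864727654))
t 112 (array([ 0.44061018, -0.16562904]), np.float64(0.03823129053967312))
```

View pics/s4.png

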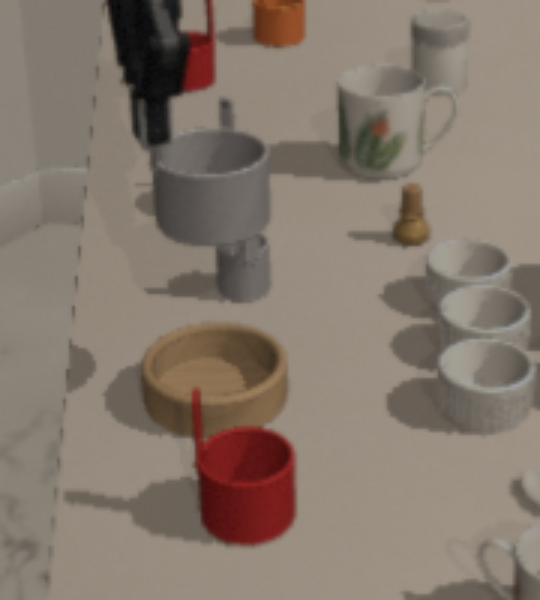

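Outside cameras say the held cup needs a shift of about (−5, −8) mm and the robot frame says (−5, −6.5), so they agree. I'll correct, go halfway down and re-check.

Emit:
carry_out([
  [[0,0,0,-0.15,-0.17,0.2,-1],[0,0,0,0,0,0.5,-1],[0,0,0,0,0,0.6,-1],[0,0,0,0,0,0.6,-1],[0,0,0,0,0,0.3,-1],[0,0,0,0,0,0,-1],[0,0,0,0,0,0,-1],[0,0,0,0,0,0,-1]],
])

```text
time: 9.22
tool_pos: [0.3973, -0.183, 0.0888]
tool_rot: [0.001, 0.609, 0.793, 0.0]
contact_force: [-0.1, 0.4, -1.6]
gripper_width: 0.147
```

```bash
cat >> h.py <<'E'
def rimfit(d,x,y,z,rad,T=None,dz=.005,tol=.006):
    P=cloud(d,T)
    c=np.array([x,y])
    for _ in range(4):
        rr=np.hypot(P[...,0]-c[0],P[...,1]-c[1]); m=(np.abs(P[...,2]-z)<dz)&(np.abs(rr-rad)<tol)
        if m.sum()<10: return None
        c,r=circ(P[m][:,:2])
    return m.sum(),c.round(4),round(float(r),4)
E
python3 - <<'E'
from h import *
d=grab_frame('side');t=grab_frame('top')
to(.3966,-.180,.038,105)
z=state()['tool_pos'][2]+.02
for n,f in (('s',d),('t',t)): print(n,'L',rimfit(f,.433,-.174,z,.0385),'H',rimfit(f,.434,-.174,.03,.049))
save('s5',cv2.resize(d['frame'][200:400,220:400],None,fx=3,fy=3))
E
```

```text
t 9.32 pos [ 0.3976 -0.1832  0.0892] jaw 105.01 tilt [ 0.0028 -0.002 ] F [-0.4  0.2 -1.5] w 0.147
turn rows z: 0.00
shift total shares (x,y,z) at that jaw: 0.08 -0.00 1.28
s L (np.int64(216), array([ 0.4335, -0.1758]), 0.0384) H (np.int64(333), array([ 0.4327, -0.1751]), 0.049)
t L (np.int64(102), array([ 0.4367, -0.1761]), 0.0383) H (np.int64(129), array([ 0.4363, -0.1708]), 0.0479)
```

View pics/s5.png

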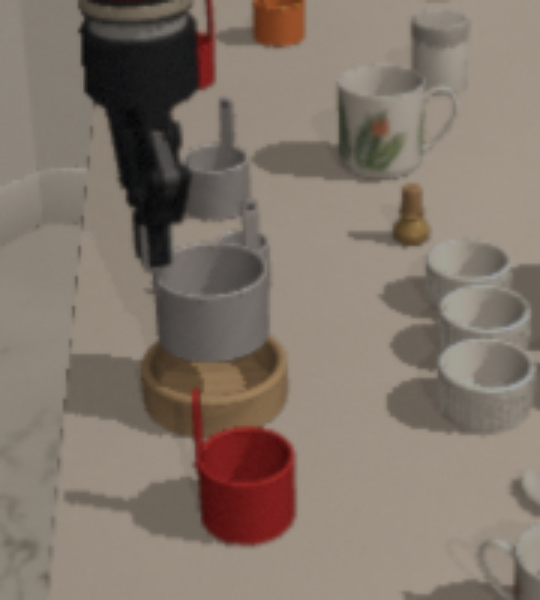

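The cup is within about 2 mm of the holder's axis. I'll nudge +2 mm in y and lower slowly.

Emit:
carry_out([
  [[0,0,0,0.05,0,0.3,-1],[0,0,0,0,0,0.3,-1],[0,0,0,0,0,0.25,-1],[0,0,0,0,0,0.15,-1],[0,0,0,0,0,0.1,-1],[0,0,0,0,0,0,-1],[0,0,0,0,0,0,-1]],
])

```text
time: 9.9
tool_pos: [0.396, -0.1805, 0.0433]
tool_rot: [-0.0, 0.609, 0.793, 0.0]
contact_force: [-0.3, -0.3, -0.6]
gripper_width: 0.145
```

Run:
```python
from h import *
to(.3966,-.180,.038,105)
```

```text
t 9.90 pos [ 0.396  -0.1805  0.0433] jaw 105.00 tilt [-0.0001  0.0001] F [-0.3 -0.3 -0.6] w 0.145
turn rows z: -0.00
shift total shares (x,y,z) at that jaw: 0.01 0.02 0.13
```

Emit:
carry_out([
  [[0,0,0,0,0,0.05,-1],[0,0,0,0,0,0.05,-1],[0,0,0,0,0,0.03,-1],[0,0,0,0,0,0,-1],[0,0,0,0,0,0,-1]],
])

```text
time: 10.32
tool_pos: [0.3961, -0.1806, 0.0383]
tool_rot: [0.0, 0.609, 0.793, 0.0]
contact_force: [0.0, -0.3, -1.1]
gripper_width: 0.144
```

Run:
```python
from h import *
to(.3966,-.180,.038,105)
d=grab_frame('side')
for z in (.056,.058,.060,.062): print(rimfit(d,.433,-.174,z,.0385,dz=.0015))
save('s6',cv2.resize(d['frame'][200:400,220:400],None,fx=3,fy=3))
```

```text
t 10.32 pos [ 0.3961 -0.1806  0.0383] jaw 104.99 tilt [ 0.0005 -0.0003] F [ 0.  -0.3 -1.1] w 0.144
turn rows z: -0.00
shift total shares (x,y,z) at that jaw: 0.01 0.02 0.01
(np.int64(86), array([ 0.4324, -0.1732]), 0.0386)
(np.int64(99), array([ 0.4325, -0.173 ]), 0.0386)
(np.int64(71), array([ 0.4324, -0.1737]), 0.0387)
(np.int64(16), array([ 0.433 , -0.1755]), 0.0383)
```

View pics/s6.png

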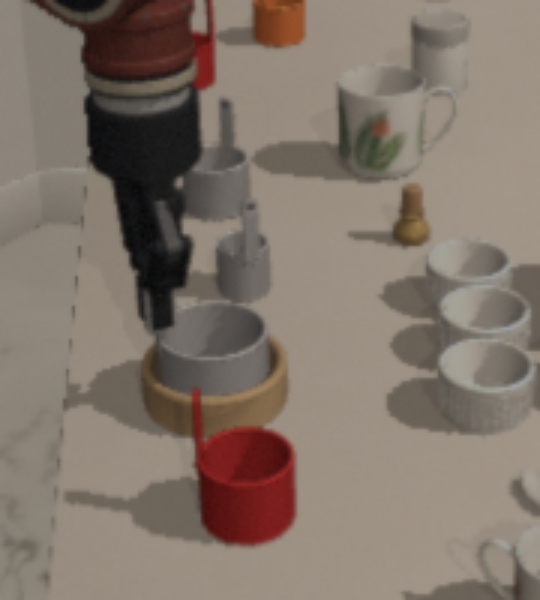

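The cup is inside the holder with no contact yet (Fz −1). I'll ease down until it bears.

Emit:
carry_out([
  [[0,0,0,0,0,0.03,-1],[0,0,0,0,0,0,-1],[0,0,0,0,0,0,-1]],
])

```text
time: 10.62
tool_pos: [0.3961, -0.1808, 0.0381]
tool_rot: [-0.0, 0.609, 0.793, -0.0]
contact_force: [-3.8, 0.6, 6.7]
gripper_width: 0.144
```

Emit:
carry_out([
  [[0,0,0,0,0,0.03,-1],[0,0,0,0,0,0,-1],[0,0,0,0,0,0,-1]],
])

```text
time: 10.87
tool_pos: [0.3961, -0.1808, 0.0381]
tool_rot: [-0.0, 0.609, 0.793, -0.0]
contact_force: [-8.8, 3.4, 14.4]
gripper_width: 0.145
```

It's on the floor (Fz +7 to +14). I'll relax a little, open and retreat.

Emit:
carry_out([
  [[0,0,0,0,0,-0.04,-1],[0,0,0,0,0,0,-0.3],[0,0,0,0,0,0,0],[0,0,0,0,0,0,0],[0,0,0,0,0,-0.1,0],[0,0,0,0,0,-0.5,0],[0,0,0,0,0,-0.8,0],[0,0,0,0,0,-0.8,0]],
])

```text
time: 11.53
tool_pos: [0.3949, -0.1797, 0.1251]
tool_rot: [-0.002, 0.609, 0.793, -0.0]
contact_force: [0.5, -0.1, 0.2]
gripper_width: 0.499
```

Emit:
carry_out([
  [[0,0,0,0,0,-0.5,0],[0,0,0,0.8,0,-0.2,0],[0,0,0,1,0,0,0],[0,0,0,1,0,0,0],[0,0,0,0.5,0,0,0],[0,0,0,0,0,0,0],[0,0,0,0,0,0,0]],
])

```text
time: 12.12
tool_pos: [0.3618, -0.0523, 0.1535]
tool_rot: [0.001, 0.608, 0.794, 0.0]
contact_force: [-0.2, 0.6, 0.3]
gripper_width: 0.501
```

Run:
```python
from h import *
to(.46,.1655,.11,-26)
d=grab_frame('side');t=grab_frame('top')
for n,f in (('s',d),('t',t)):
  print(n,'L',rimfit(f,.433,-.174,.058,.0385,dz=.004))
  print(n,'M',rimfit(f,.447,.138,.048,.0295)); print(n,'S',rimfit(f,.4637,-.0188,.044,.0205))
T=tw();w=grab_frame('wrist');print('w H/L',rimfit(w,.433,-.172,.058,.0385,T@w['hand_eye'],dz=.004),'S',rimfit(w,.463,-.017,.044,.0205,T@w['hand_eye']))
save('w8',w['frame']);save('t8',cv2.resize(t['frame'][180:340,280:500],None,fx=3.5,fy=3.5))
P=cloud(d);m=(np.hypot(P[...,0]-.433,P[...,1]+.174)<.05)&(P[...,2]>.07)&(P[...,2]<.115);q=P[m];print('Lhandle',len(q),np.median(q,0),q[:,2].max())
```

```text
t 12.12 pos [ 0.3618 -0.0523  0.1535] jaw 105.14 tilt [ 0.0011 -0.0007] F [-0.2  0.6  0.3] w 0.501
turn rows z: 26.23
shift total shares (x,y,z) at that jaw: -0.18 -5.97 1.09
s L (np.int64(216), array([ 0.4331, -0.1739]), 0.0384)
s M (np.int64(118), array([0.4457, 0.1382]), 0.0297)
s S (np.int64(85), array([ 0.4623, -0.0183]), 0.021)
t L (np.int64(119), array([ 0.4357, -0.1739]), 0.0383)
t M (np.int64(89), array([0.4484, 0.1375]), 0.0295)
t S (np.int64(58), array([ 0.4648, -0.0191]), 0.0203)
w H/L (np.int64(1660), array([ 0.4325, -0.1715]), 0.0383) S (np.int64(812), array([ 0.4619, -0.0169]), 0.0206)
Lhandle 48 [ 0.3960503  -0.18668983  0.090246  ] 0.10870450691352396
```

View pics/t8.png

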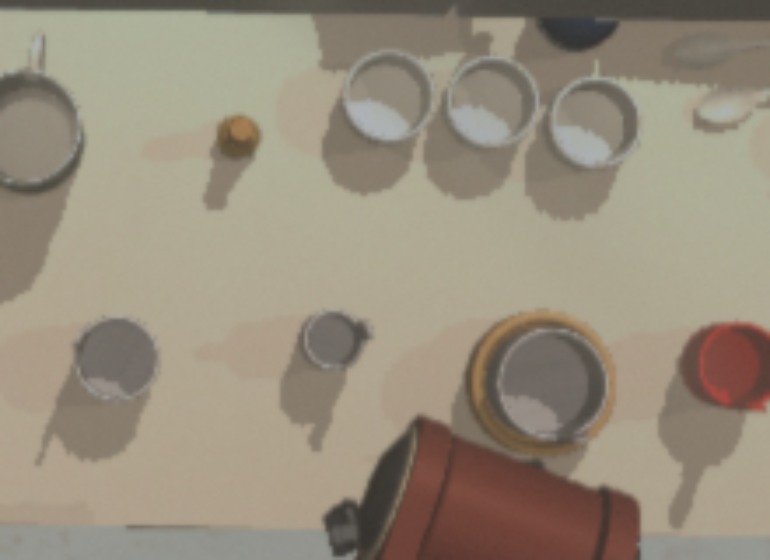

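View pics/w8.png

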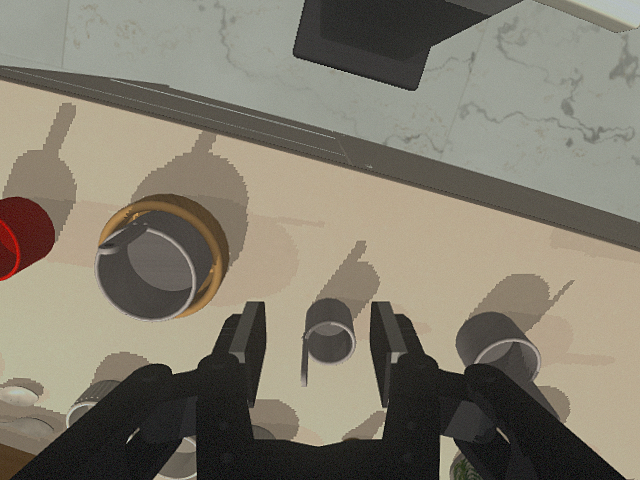

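The large dipper is standing in the holder: rim centre matches the holder's to about 1 mm and the handle top is at 0.107. Next is the medium dipper, so I'll rotate the gripper.

Emit:
carry_out([
  [[0,0,1,0,0,0,0],[0,0,1,0,0,0,0],[0,0,1,0,0,0,0],[0,0,1,0,0,0,0],[0,0,1,0,0,0,0],[0,0,1,0,0,0,0],[0,0,1,0,0,0,0],[0,0,1,0,0,0,0]],
])

```text
time: 12.93
tool_pos: [0.3619, -0.054, 0.1532]
tool_rot: [-0.0, 0.845, 0.535, -0.0]
contact_force: [0.2, -0.1, 1.0]
gripper_width: 0.504
```

Emit:
carry_out([
  [[0,0,1,0,0,0,0],[0,0,1,0,0,0,0],[0,0,1,0,0,0,0],[0,0,1,0,0,0,0],[0,0,1,0,0,0,0],[0,0,1,0,0,0,0],[0,0,1,0,0,0,0],[0,0,1,0,0,0,0]],
])

```text
time: 13.6
tool_pos: [0.3619, -0.054, 0.1532]
tool_rot: [-0.0, 0.977, 0.213, -0.0]
contact_force: [-0.1, 0.4, 0.3]
gripper_width: 0.499
```

Emit:
carry_out([
  [[0,0,1,0,0,0,0],[0,0,1,0,0,0,0],[0,0,1,0,0,0,0],[0,0,1,0,0,0,0],[0,0,1,0,0,0,0],[0,0,1,0,0,0,0],[0,0,1,0,0,0,0],[0,0,1,0,0,0,0]],
])

```text
time: 14.27
tool_pos: [0.3619, -0.054, 0.1532]
tool_rot: [-0.0, 0.991, -0.134, -0.0]
contact_force: [0.3, 0.7, 0.9]
gripper_width: 0.504
```

Emit:
carry_out([
  [[0,0,1,0,0,0,0],[0,0,1,0,0,0,0],[0,0,0.2,0,0,0,0],[0,0,0,0,0,0,0]],
])

```text
time: 14.6
tool_pos: [0.3619, -0.0537, 0.1532]
tool_rot: [0.0, 0.974, -0.225, -0.0]
contact_force: [-0.2, -0.3, 0.6]
gripper_width: 0.5
```

```bash
python3 -c "
from h import *
to(.4582,.1667,.14,-26)"
```

```text
t 14.60 pos [ 0.3619 -0.0537  0.1532] jaw -26.02 tilt [-0.0006  0.0001] F [-0.2 -0.3  0.6] w 0.500
turn rows z: -0.00
shift total shares (x,y,z) at that jaw: -0.25 -6.01 0.33
```

Emit:
carry_out([
  [[0,0,0,0,-0.5,0,0],[0,0,0,0,-0.9,0,0],[0,0,0,-0.05,-1,0,0],[0,0,0,-0.1,-1,0,0],[0,0,0,-0.1,-1,0,0],[0,0,0,0,-0.9,0,0],[0,0,0,0,-0.6,0.2,0],[0,0,0,0,0,0,0]],
])

```text
time: 15.27
tool_pos: [0.4569, 0.1664, 0.1439]
tool_rot: [-0.0, 0.975, -0.222, -0.001]
contact_force: [-0.4, 0.8, -0.2]
gripper_width: 0.497
```

Emit:
carry_out([
  [[0,0,0,0,0,0,0],[0,0,0,0,0,0,0]],
])

```text
time: 15.43
tool_pos: [0.4561, 0.1629, 0.145]
tool_rot: [0.0, 0.974, -0.225, -0.0]
contact_force: [0.2, -0.9, 0.8]
gripper_width: 0.504
```

Run:
```python
from h import *
to(.4582,.1667,.03,-26)
T=tw();w=grab_frame('wrist');save('w9',w['frame']);TT=T@w['hand_eye']
print(rimfit(w,.4453,.1402,.048,.0295,TT))
P=cloud(w,TT);m=(P[...,2]>.062)&(P[...,2]<.102)&(np.hypot(P[...,0]-.4453,P[...,1]-.1402)<.045);q=P[m];print(len(q),np.median(q,0),q.min(0),q.max(0))
```

```text
t 15.43 pos [0.4561 0.1629 0.145 ] jaw -25.97 tilt [-0.001  -0.0006] F [ 0.2 -0.9  0.8] w 0.504
turn rows z: 0.01
shift total shares (x,y,z) at that jaw: 0.00 -0.11 2.87
(np.int64(1320), array([0.4467, 0.1411]), 0.0293)
464 [0.46014092 0.16790172 0.08626764] [0.4525311  0.16266836 0.06221142] [0.46618497 0.17131758 0.09858946]
```

View pics/w9.png

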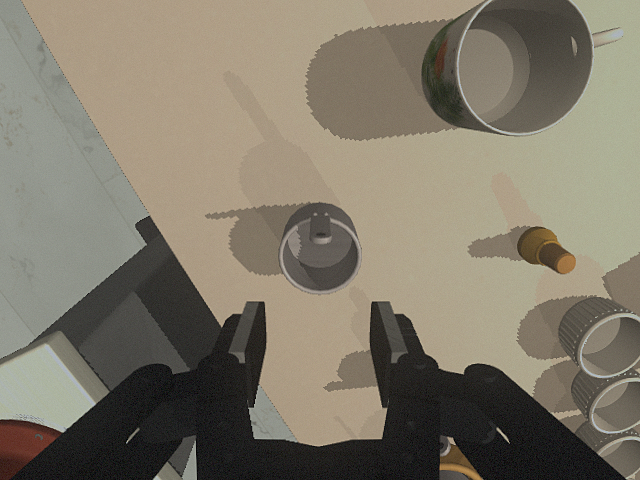

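The wrist view shows the medium cup at (320,250) with its handle at (320,222), aligned with the jaws. Descending.

Emit:
carry_out([
  [[0,0,0,0.03,-0.13,0.4,0],[0,0,0,0,0,0.7,0],[0,0,0,0,0,0.7,0],[0,0,0,0,0,0.5,0],[0,0,0,0,0,0.4,0],[0,0,0,0,0,0.2,0],[0,0,0,0,0,0,0],[0,0,0,0,0,0,0]],
])

```text
time: 16.15
tool_pos: [0.46, 0.167, 0.0299]
tool_rot: [-0.0, 0.974, -0.225, 0.0]
contact_force: [-0.9, 0.2, 0.7]
gripper_width: 0.499
```

Run:
```python
from h import *
to(.4594,.1672,.027,-26)
w=grab_frame('wrist');save('w10',w['frame'])
```

```text
t 16.15 pos [0.46   0.167  0.0299] jaw -26.06 tilt [0.0006 0.0001] F [-0.9  0.2  0.7] w 0.499
turn rows z: -0.01
shift total shares (x,y,z) at that jaw: -0.01 0.00 0.07
```

View pics/w10.png

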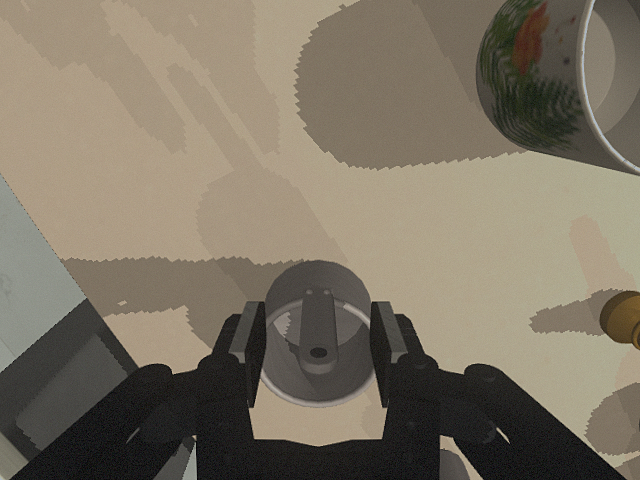

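The handle top, at (318,353), is between the pads. Closing and lifting.

Emit:
carry_out([
  [[0,0,0,0,0,0.05,0],[0,0,0,0,0,0,-1],[0,0,0,0,0,0,-1],[0,0,0,0,0,0,-1],[0,0,0,0,0,0,-1],[0,0,0,0,0,0,-1],[0,0,0,0,0,0,-1]],
])

```text
time: 16.78
tool_pos: [0.4605, 0.1679, 0.0282]
tool_rot: [-0.0, 0.974, -0.225, 0.001]
contact_force: [1.3, 1.2, 3.6]
gripper_width: 0.145
```

Emit:
carry_out([
  [[0,0,0,0,0,-0.1,-1],[0,0,0,0,0,-0.3,-1],[0,0,0,0,0,-0.6,-1],[0,0,0,0,0,-0.8,-1],[0,0,0,0,0,-0.8,-1],[0,0,0,0,0,-0.8,-1],[0,0,0,0,0,-0.4,-1],[0,0,0,0,0,0,-1]],
])

```text
time: 17.45
tool_pos: [0.4623, 0.1683, 0.1853]
tool_rot: [-0.002, 0.974, -0.225, 0.004]
contact_force: [1.4, 0.1, 0.7]
gripper_width: 0.145
```

Emit:
carry_out([
  [[0,0,0,0,0,0,-1],[0,0,0,0,0,0,-1]],
])

```text
time: 17.62
tool_pos: [0.4585, 0.1674, 0.1776]
tool_rot: [0.001, 0.974, -0.225, -0.001]
contact_force: [-0.9, 0.0, -1.0]
gripper_width: 0.144
```

Run:
```python
from h import *
to(.4594,.1672,.027,-26)
w=grab_frame('wrist');save('w11',w['frame'])
for z in (-.024,-.022,-.020,-.018): print(z,rimfit(w,0,.0295,z,.0295,w['hand_eye'],dz=.0015))
```

```text
t 17.62 pos [0.4585 0.1674 0.1776] jaw -26.00 tilt [-0.0028 -0.0006] F [-0.9  0.  -1. ] w 0.144
turn rows z: -0.00
shift total shares (x,y,z) at that jaw: 0.02 -0.01 3.77
-0.024 (np.int64(101), array([-0.0004,  0.0287]), 0.03)
-0.022 (np.int64(580), array([-0.0003,  0.0291]), 0.0299)
-0.02 (np.int64(585), array([-0.0003,  0.0289]), 0.03)
-0.018 (np.int64(299), array([-0.0005,  0.0284]), 0.0298)
```

View pics/w11.png

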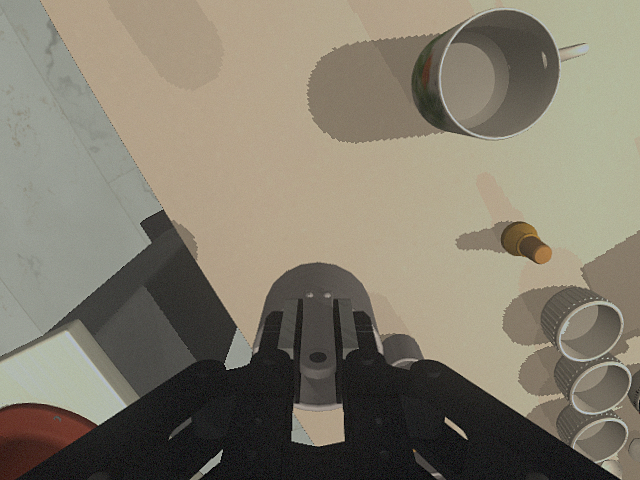

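Held (width 0.144), cup centre at tool (0, 28.8 mm). Carrying it over the holder.

Emit:
carry_out([
  [[0,0,0,0.1,0.2,0,-1],[0,0,0,0.2,0.45,0,-1],[0,0,0,0.3,0.7,0,-1],[0,0,0,0.35,0.8,0,-1],[0,0,0,0.35,0.8,0,-1],[0,0,0,0.35,0.8,0,-1],[0,0,0,0.35,0.8,0,-1],[0,0,0,0.35,0.8,0,-1]],
])

```text
time: 18.33
tool_pos: [0.4488, -0.0677, 0.1778]
tool_rot: [0.0, 0.974, -0.225, -0.001]
contact_force: [0.1, -0.7, -0.2]
gripper_width: 0.144
```

Emit:
carry_out([
  [[0,0,0,0.35,0.8,0,-1],[0,0,0,0.25,0.6,0,-1],[0,0,0,0.15,0.4,0,-1],[0,0,0,0.05,0.1,0,-1],[0,0,0,0,0,0,-1],[0,0,0,0,0,0,-1],[0,0,0,0,0,0,-1]],
])

```text
time: 18.92
tool_pos: [0.4455, -0.1472, 0.1787]
tool_rot: [-0.0, 0.974, -0.224, -0.001]
contact_force: [0.3, 0.2, -0.2]
gripper_width: 0.144
```

Run:
```python
from h import *
d=grab_frame('side');t=grab_frame('top')
to(.4451,-.1456,.1,-26)
z=state()['tool_pos'][2]+.0205
for n,f in (('s',d),('t',t)): print(n,'M',rimfit(f,.434,-.174,z,.0295,tol=.01),'L',rimfit(f,.434,-.174,.058,.0385))
save('s9',cv2.resize(d['frame'][200:400,220:400],None,fx=3,fy=3))
```

```text
t 19.02 pos [ 0.4457 -0.1472  0.1791] jaw -25.91 tilt [-0.0003  0.0004] F [ 0.   0.6 -0.8] w 0.145
turn rows z: 0.02
shift total shares (x,y,z) at that jaw: -0.03 -0.03 1.98
s M (np.int64(196), array([ 0.4308, -0.1765]), 0.0295) L (np.int64(247), array([ 0.4329, -0.1738]), 0.0384)
t M None L (np.int64(56), array([ 0.4359, -0.1735]), 0.0378)
```

View pics/s9.png

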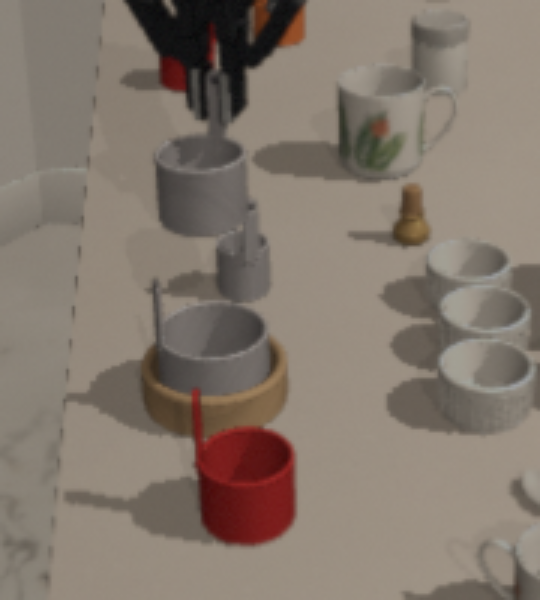

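Offset is 2–3 mm. I'll correct, descend to just above the large rim and re-check.

Emit:
carry_out([
  [[0,0,0,0,-0.06,0.2,-1],[0,0,0,0,0,0.5,-1],[0,0,0,0,0,0.5,-1],[0,0,0,0,0,0.5,-1],[0,0,0,0,0,0.25,-1],[0,0,0,0,0,0,-1],[0,0,0,0,0,0,-1],[0,0,0,0,0,0,-1]],
])

```text
time: 19.68
tool_pos: [0.4476, -0.1463, 0.1025]
tool_rot: [0.0, 0.974, -0.225, 0.001]
contact_force: [-0.5, 0.8, -0.1]
gripper_width: 0.146
```

Run:
```python
from h import *
d=grab_frame('side');t=grab_frame('top')
to(.4451,-.1456,.0365,-26)
z=state()['tool_pos'][2]+.0205
for n,f in (('s',d),('t',t)): print(n,'M',rimfit(f,.434,-.174,z,.0295,tol=.01),'L',rimfit(f,.434,-.174,.058,.0385))
save('s10',cv2.resize(d['frame'][200:400,220:400],None,fx=3,fy=3))
save('t10',cv2.resize(t['frame'][240:330,380:490],None,fx=6,fy=6))
```

```text
t 19.78 pos [ 0.4479 -0.1465  0.1029] jaw -25.99 tilt [ 0.0025 -0.0013] F [-0.3  0.1 -0.4] w 0.144
turn rows z: 0.00
shift total shares (x,y,z) at that jaw: -0.07 0.01 1.66
s M (np.int64(182), array([ 0.4333, -0.1754]), 0.0295) L (np.int64(149), array([ 0.4329, -0.1737]), 0.0385)
t M None L (np.int64(42), array([ 0.4357, -0.1742]), 0.0386)
```

View pics/s10.png

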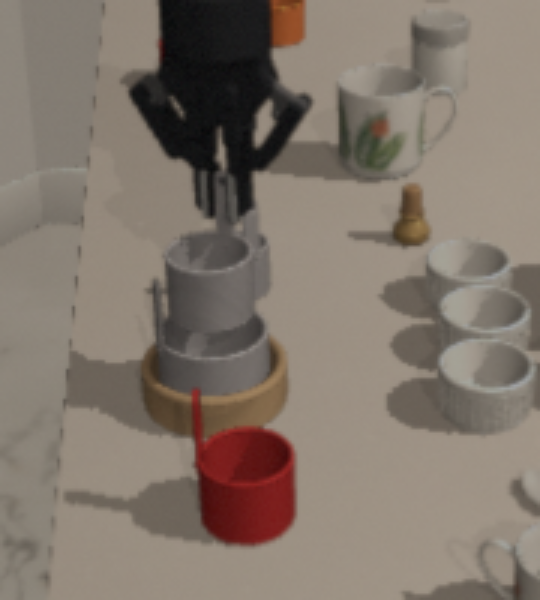

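View pics/t10.png

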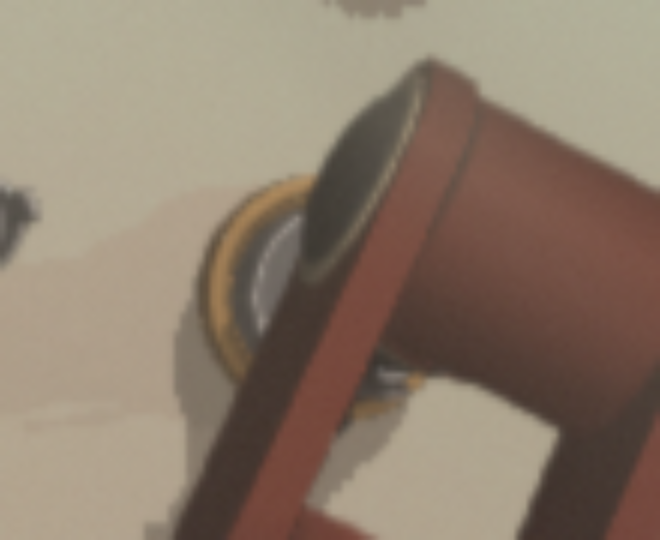

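Within 2 mm of centre. Nudging and lowering into the large cup.

Emit:
carry_out([
  [[0,0,0,-0.04,-0.02,0.2,-1],[0,0,0,0,0,0.3,-1],[0,0,0,0,0,0.3,-1],[0,0,0,0,0,0.3,-1],[0,0,0,0,0,0.25,-1],[0,0,0,0,0,0.1,-1],[0,0,0,0,0,0,-1],[0,0,0,0,0,0,-1]],
])

```text
time: 20.45
tool_pos: [0.4455, -0.1446, 0.0429]
tool_rot: [-0.0, 0.974, -0.225, -0.0]
contact_force: [-0.8, -0.4, -0.9]
gripper_width: 0.145
```

Run:
```python
from h import *
to(.4451,-.1456,.0365,-26)
d=grab_frame('side');z=state()['tool_pos'][2]+.0205
print('M',rimfit(d,.434,-.174,z,.0295,dz=.003))
save('s11',cv2.resize(d['frame'][200:400,220:400],None,fx=3,fy=3))
```

```text
t 20.45 pos [ 0.4455 -0.1446  0.0429] jaw -26.00 tilt [-0.0007  0.0004] F [-0.8 -0.4 -0.9] w 0.145
turn rows z: -0.00
shift total shares (x,y,z) at that jaw: 0.00 0.03 0.16
M (np.int64(124), array([ 0.4308, -0.174 ]), 0.0298)
```

View pics/s11.png

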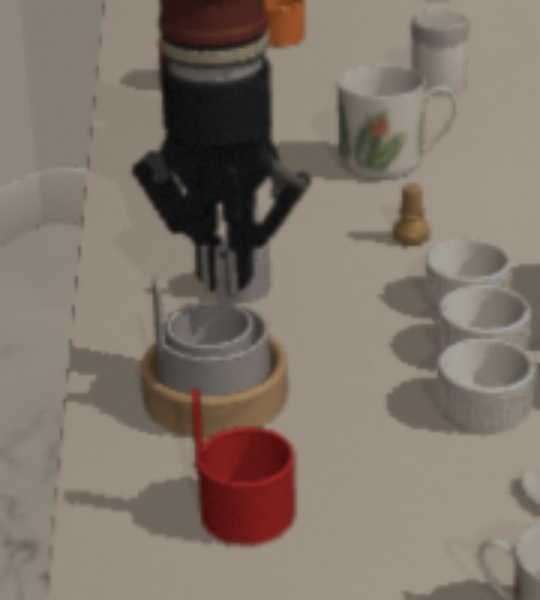

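The medium cup is inside the large one. Easing down to contact.

Emit:
carry_out([
  [[0,0,0,0.03,-0.01,0.06,-1],[0,0,0,0,0,0.06,-1],[0,0,0,0,0,0.03,-1],[0,0,0,0,0,0,-1],[0,0,0,0,0,0,-1]],
])

```text
time: 20.92
tool_pos: [0.447, -0.1448, 0.0373]
tool_rot: [0.0, 0.974, -0.225, 0.0]
contact_force: [0.7, 0.3, -0.7]
gripper_width: 0.146
```

Emit:
carry_out([
  [[0,0,0,0,0,0.03,-1],[0,0,0,0,0,0,-1],[0,0,0,0,0,0,-1]],
])

```text
time: 21.17
tool_pos: [0.4474, -0.1449, 0.0371]
tool_rot: [-0.0, 0.974, -0.225, 0.0]
contact_force: [-1.8, 2.1, 6.2]
gripper_width: 0.145
```

Contact at the expected height (0.0371 against 0.0365). Releasing and retreating straight up.

Emit:
carry_out([
  [[0,0,0,0,0,-0.02,-1],[0,0,0,0,0,0,-0.3],[0,0,0,0,0,0,0],[0,0,0,0,0,0,0],[0,0,0,0,0,-0.1,0],[0,0,0,0,0,-0.5,0],[0,0,0,0,0,-0.8,0],[0,0,0,0,0,-0.9,0]],
])

```text
time: 21.83
tool_pos: [0.4452, -0.144, 0.128]
tool_rot: [-0.001, 0.974, -0.225, -0.002]
contact_force: [0.3, -0.1, 0.8]
gripper_width: 0.498
```

Emit:
carry_out([
  [[0,0,0,0,0,-0.6,0],[0,0,0,0,-0.8,-0.2,0],[0,0,0,0,-1,0,0],[0,0,0,0,-1,0,0],[0,0,0,0,-0.5,0,0],[0,0,0,0,0,0,0],[0,0,0,0,0,0,0]],
])

```text
time: 22.42
tool_pos: [0.5049, -0.0255, 0.1609]
tool_rot: [0.0, 0.975, -0.224, -0.0]
contact_force: [0.1, -0.9, -0.8]
gripper_width: 0.501
```

Run:
```python
from h import *
to(.468,-.0368,.13,17.5)
d=grab_frame('side');t=grab_frame('top')
for n,f in (('s',d),('t',t)):
  print(n,'L',rimfit(f,.433,-.174,.058,.0385,dz=.004),'M',rimfit(f,.433,-.174,.057,.0295,dz=.004),'S',rimfit(f,.4637,-.0188,.044,.0205))
T=tw();w=grab_frame('wrist');X=T@w['hand_eye'];print('w L',rimfit(w,.433,-.172,.058,.0385,X,dz=.004),'M',rimfit(w,.433,-.172,.057,.0295,X,dz=.004),'S',rimfit(w,.463,-.017,.044,.0205,X))
save('w12',w['frame']);save('s12',cv2.resize(d['frame'][200:400,220:400],None,fx=3,fy=3))
P=cloud(d);m=(np.hypot(P[...,0]-.433,P[...,1]+.174)<.05)&(P[...,2]>.07)&(P[...,2]<.115);q=P[m];print('handles',len(q),q[:,2].max())
```

```text
t 22.42 pos [ 0.5049 -0.0255  0.1609] jaw -25.87 tilt [-0.0004 -0.0004] F [ 0.1 -0.9 -0.8] w 0.501
turn rows z: -8.67
shift total shares (x,y,z) at that jaw: -0.96 -0.01 0.77
s L (np.int64(194), array([ 0.433 , -0.1738]), 0.0384) M (np.int64(163), array([ 0.4328, -0.1747]), 0.0296) S (np.int64(77), array([ 0.4621, -0.0187]), 0.0207)
t L (np.int64(50), array([ 0.4355, -0.1749]), 0.0373) M (np.int64(41), array([ 0.4361, -0.1752]), 0.0294) S None
w L (np.int64(1375), array([ 0.4342, -0.1707]), 0.0382) M (np.int64(1020), array([ 0.434 , -0.1708]), 0.0296) S (np.int64(833), array([ 0.4631, -0.0159]), 0.0203)
handles 139 0.10810854844891116
```

View pics/s12.png

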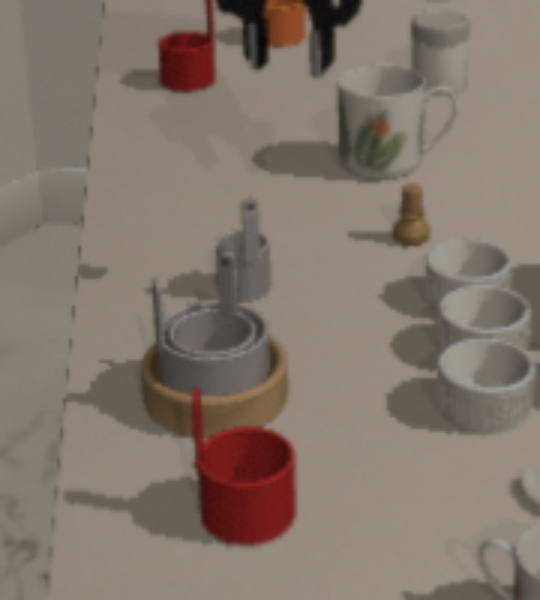

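View pics/w12.png

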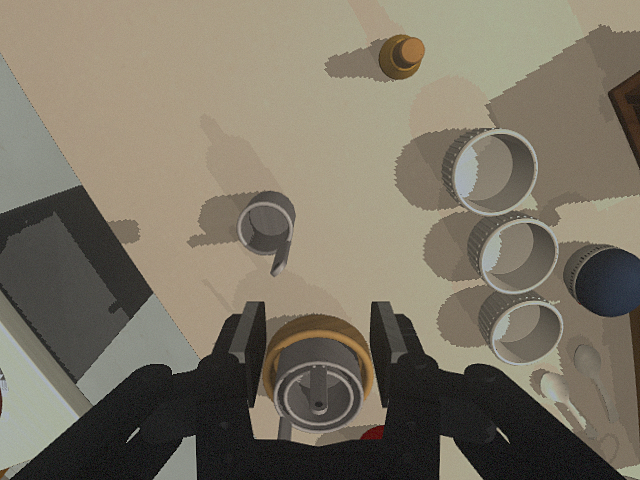

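Medium is nested: it's concentric with the large cup within 1 mm and the handle tops are at 0.108. Now the small one.

Emit:
carry_out([
  [[0,0,-1,0,0,0,0],[0,0,-1,0,0,0,0],[0,0,-1,0,0,0,0],[0,0,-1,0,0,0,0],[0,0,-1,0,0,0,0],[0,0,-1,0,0,0,0],[0,0,-1,0,0,0,0],[0,0,-1,0,0,0,0]],
])

```text
time: 23.23
tool_pos: [0.5044, -0.0275, 0.1609]
tool_rot: [0.0, 0.992, 0.123, -0.0]
contact_force: [-0.3, 0.3, 0.3]
gripper_width: 0.496
```

Emit:
carry_out([
  [[0,0,-0.67,0,0,0,0],[0,0,0,-0.3,0,0.1,0],[0,0,0,-0.4,0,0.1,0],[0,0,0,-0.24,0,0.2,0],[0,0,0,0,0,0,0],[0,0,0,0,0,0,0]],
])

```text
time: 23.73
tool_pos: [0.4684, -0.0382, 0.1446]
tool_rot: [-0.0, 0.989, 0.15, -0.0]
contact_force: [0.8, -0.7, 0.9]
gripper_width: 0.497
```

Run:
```python
from h import *
to(.4687,-.036,.024,17.5)
T=tw();w=grab_frame('wrist');save('w13',w['frame']);X=T@w['hand_eye']
print(rimfit(w,.4625,-.0164,.044,.0205,X))
P=cloud(w,X);m=(P[...,2]>.058)&(P[...,2]<.098)&(np.hypot(P[...,0]-.4625,P[...,1]+.0164)<.035);q=P[m];print(len(q),np.median(q,0),q.min(0),q.max(0))
```

```text
t 23.73 pos [ 0.4684 -0.0382  0.1446] jaw 17.22 tilt [-0.0004  0.0001] F [ 0.8 -0.7  0.9] w 0.497
turn rows z: -0.06
shift total shares (x,y,z) at that jaw: 0.02 -0.05 3.01
(np.int64(945), array([ 0.4627, -0.016 ]), 0.0203)
460 [ 0.46877738 -0.03457425  0.08280083] [ 0.46248477 -0.03933255  0.05810672] [ 0.47600041 -0.03184638  0.09465853]
```

View pics/w13.png

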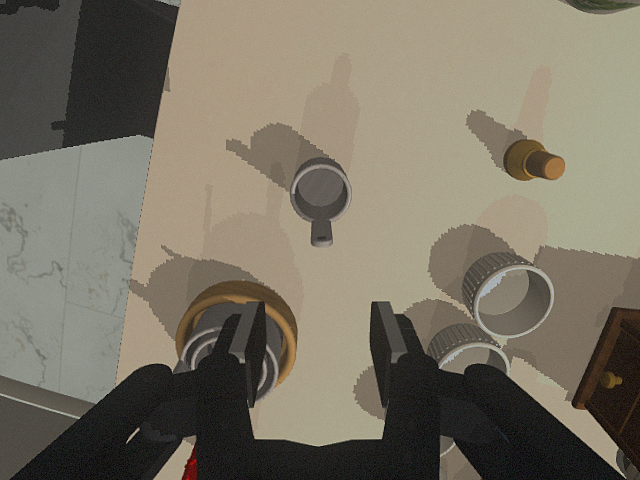

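The wrist view shows the small cup at (321,190) with its handle at (321,233), aligned. Descending.

Emit:
carry_out([
  [[0,0,0,0.03,-0.05,0.4,0],[0,0,0,0,0,0.7,0],[0,0,0,0,0,0.7,0],[0,0,0,0,0,0.5,0],[0,0,0,0,0,0.4,0],[0,0,0,0,0,0.3,0],[0,0,0,0,0,0,0],[0,0,0,0,0,0,0]],
])

```text
time: 24.45
tool_pos: [0.4698, -0.0352, 0.025]
tool_rot: [-0.0, 0.989, 0.151, -0.0]
contact_force: [-0.7, -0.2, 0.0]
gripper_width: 0.497
```

Run:
```python
from h import *
to(.469,-.0358,.023,17.5)
w=grab_frame('wrist');save('w14',w['frame'])
```

```text
t 24.45 pos [ 0.4698 -0.0352  0.025 ] jaw 17.34 tilt [-0.0004  0.0001] F [-0.7 -0.2  0. ] w 0.497
turn rows z: -0.03
shift total shares (x,y,z) at that jaw: -0.02 0.01 0.05
```

View pics/w14.png

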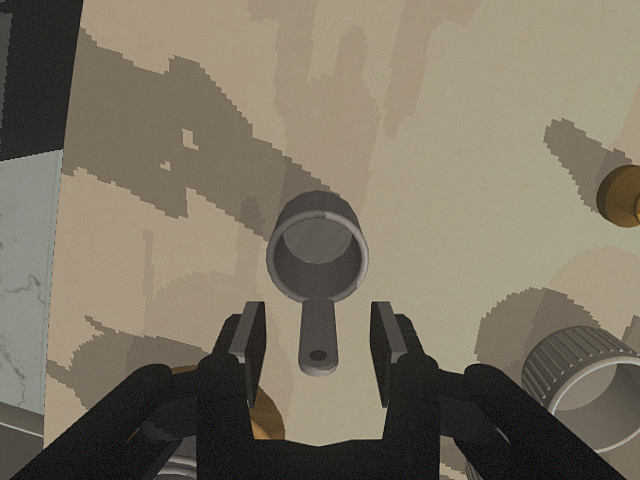

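The handle, at (319,335), is between the pads. Closing and lifting.

Emit:
carry_out([
  [[0,0,0,0,0,0.04,0],[0,0,0,0,0,0,-1],[0,0,0,0,0,0,-1],[0,0,0,0,0,0,-1],[0,0,0,0,0,0,-1],[0,0,0,0,0,0,-1],[0,0,0,0,0,0,-1]],
])

```text
time: 25.08
tool_pos: [0.4703, -0.0355, 0.0243]
tool_rot: [0.0, 0.989, 0.151, 0.001]
contact_force: [-0.5, -1.8, 4.8]
gripper_width: 0.151
```

Emit:
carry_out([
  [[0,0,0,0,0,-0.1,-1],[0,0,0,0,0,-0.3,-1],[0,0,0,0,0,-0.6,-1],[0,0,0,0,0,-0.8,-1],[0,0,0,0,0,-0.8,-1],[0,0,0,0,0,-0.8,-1],[0,0,0,0,0,-0.5,-1],[0,0,0,0,0,0,-1]],
])

```text
time: 25.75
tool_pos: [0.4724, -0.0357, 0.1859]
tool_rot: [0.002, 0.989, 0.151, 0.005]
contact_force: [1.2, -1.0, 0.0]
gripper_width: 0.146
```

Emit:
carry_out([
  [[0,0,-1,0,0,0,-1],[0,0,-1,0,0,0,-1],[0,0,-1,0,0,0,-1],[0,0,-1,0,0,0,-1],[0,0,-0.3,0,0,0,-1],[0,0,0,0,0,0,-1],[0,0,0,0,0,0,-1]],
])

```text
time: 26.33
tool_pos: [0.4688, -0.0349, 0.1783]
tool_rot: [-0.001, 0.943, 0.332, -0.001]
contact_force: [0.2, -0.2, -1.1]
gripper_width: 0.145
```

Run:
```python
from h import *
to(.469,-.0358,.023,39)
w=grab_frame('wrist');save('w15',w['frame'])
for z in (-.024,-.022,-.020,-.018): print(z,rimfit(w,0,-.0205,z,.0205,w['hand_eye'],dz=.0015))
```

```text
t 26.33 pos [ 0.4688 -0.0349  0.1783] jaw 38.80 tilt [-0.0018  0.0005] F [ 0.2 -0.2 -1.1] w 0.145
turn rows z: -0.04
shift total shares (x,y,z) at that jaw: -0.01 0.02 3.88
-0.024 (np.int64(131), array([-0.0011, -0.0214]), 0.0199)
-0.022 (np.int64(1627), array([-0.0012, -0.0209]), 0.0202)
-0.02 (np.int64(1715), array([-0.0011, -0.0211]), 0.0201)
-0.018 (np.int64(347), array([-0.0011, -0.022 ]), 0.02)
```

View pics/w15.png

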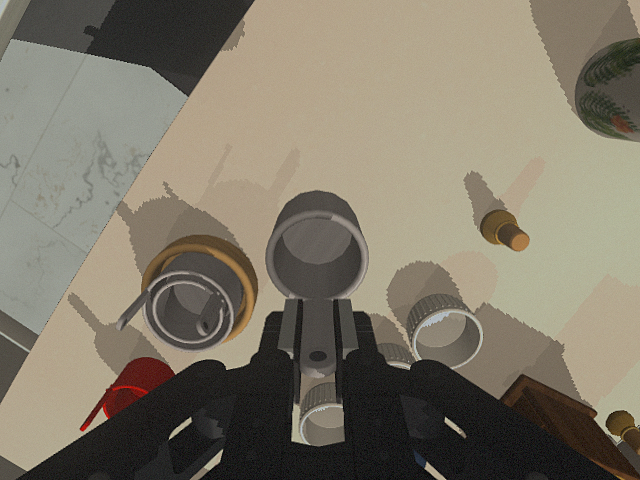

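Held. The view shows the nest at (190,300) with its two handles. Carrying over.

Emit:
carry_out([
  [[0,0,0,-0.2,0.19,0,-1],[0,0,0,-0.4,0.37,0,-1],[0,0,0,-0.55,0.51,0,-1],[0,0,0,-0.6,0.55,0,-1],[0,0,0,-0.55,0.51,0,-1],[0,0,0,-0.35,0.33,0,-1],[0,0,0,-0.15,0.14,0,-1],[0,0,0,0,0,0,-1]],
])

```text
time: 27.05
tool_pos: [0.4469, -0.1881, 0.1792]
tool_rot: [-0.0, 0.944, 0.331, -0.0]
contact_force: [-0.6, -0.2, -1.3]
gripper_width: 0.152
```

Emit:
carry_out([
  [[0,0,0,0,0,0,-1],[0,0,0,0,0,0,-1]],
])

```text
time: 27.22
tool_pos: [0.4475, -0.1855, 0.1792]
tool_rot: [-0.0, 0.943, 0.333, 0.0]
contact_force: [-0.1, 1.2, -0.9]
gripper_width: 0.149
```

Run:
```python
from h import *
d=grab_frame('side');t=grab_frame('top')
to(.447,-.1867,.1,39)
z=state()['tool_pos'][2]+.0205
for n,f in (('s',d),('t',t)): print(n,'S',rimfit(f,.434,-.174,z,.0205,tol=.009),'M',rimfit(f,.434,-.174,.057,.0295,dz=.004))
T=tw();w=grab_frame('wrist');X=T@w['hand_eye'];print('w L',rimfit(w,.433,-.172,.058,.0385,X,dz=.004),'M',rimfit(w,.433,-.172,.057,.0295,X,dz=.004))
save('w16',w['frame'])
save('s16',cv2.resize(d['frame'][200:400,220:400],None,fx=3,fy=3))
```

```text
t 27.32 pos [ 0.4477 -0.1853  0.1792] jaw 38.94 tilt [0.     0.0003] F [ 0.  -0.4  0.1] w 0.150
turn rows z: -0.01
shift total shares (x,y,z) at that jaw: -0.03 0.02 1.98
s S (np.int64(101), array([ 0.434 , -0.1726]), 0.0206) M (np.int64(170), array([ 0.4327, -0.1747]), 0.0296)
t S (np.int64(53), array([ 0.436 , -0.1714]), 0.0201) M (np.int64(62), array([ 0.435 , -0.1751]), 0.0301)
w L (np.int64(997), array([ 0.4334, -0.1715]), 0.0382) M (np.int64(649), array([ 0.4332, -0.172 ]), 0.0293)
```

View pics/s16.png

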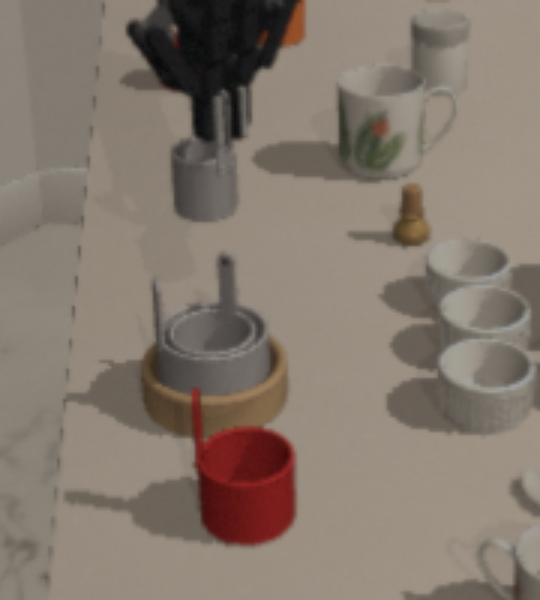

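View pics/w16.png

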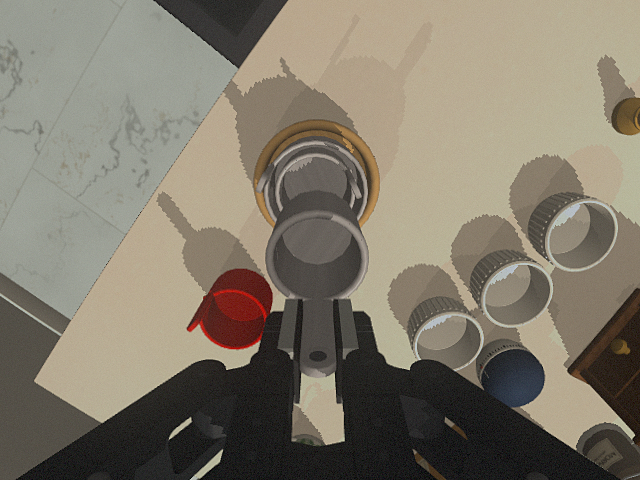

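All cameras agree on a shift of about (−1, −2.4) mm. Correcting and descending.

Emit:
carry_out([
  [[0,0,0,-0.05,0.03,0.2,-1],[0,0,0,0,0,0.5,-1],[0,0,0,0,0,0.5,-1],[0,0,0,0,0,0.5,-1],[0,0,0,0,0,0.3,-1],[0,0,0,0,0,0,-1],[0,0,0,0,0,0,-1],[0,0,0,0,0,0,-1]],
])

```text
time: 28.03
tool_pos: [0.4474, -0.1889, 0.1004]
tool_rot: [0.001, 0.943, 0.333, 0.001]
contact_force: [0.2, 0.0, -0.5]
gripper_width: 0.144
```

Run:
```python
from h import *
d=grab_frame('side');t=grab_frame('top')
to(.447,-.1877,.0355,39)
z=state()['tool_pos'][2]+.0205
for n,f in (('s',d),('t',t)): print(n,'S',rimfit(f,.434,-.174,z,.0205,tol=.009),'M',rimfit(f,.434,-.174,.057,.0295,dz=.004))
save('s17',cv2.resize(d['frame'][200:400,220:400],None,fx=3,fy=3))
```

```text
t 28.13 pos [ 0.4477 -0.1891  0.101 ] jaw 38.86 tilt [ 0.0024 -0.0015] F [ 0.3 -0.1 -0.9] w 0.146
turn rows z: -0.03
shift total shares (x,y,z) at that jaw: 0.01 -0.04 1.64
s S (np.int64(94), array([ 0.4335, -0.1757]), 0.0206) M (np.int64(118), array([ 0.4327, -0.1758]), 0.0295)
t S (np.int64(40), array([ 0.4359, -0.1752]), 0.0201) M (np.int64(52), array([ 0.4354, -0.1734]), 0.0292)
```

View pics/s17.png

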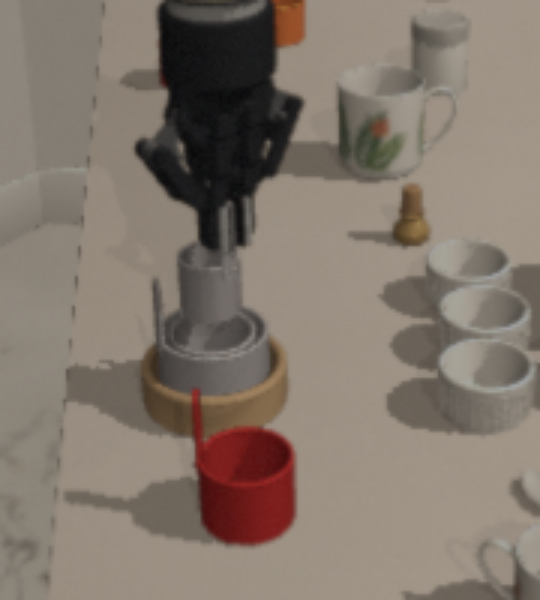

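Centred within about 1 mm. Lowering.

Emit:
carry_out([
  [[0,0,0,0,-0.03,0.2,-1],[0,0,0,0,0,0.3,-1],[0,0,0,0,0,0.3,-1],[0,0,0,0,0,0.3,-1],[0,0,0,0,0,0.25,-1],[0,0,0,0,0,0.1,-1],[0,0,0,0,0,0,-1],[0,0,0,0,0,0,-1]],
])

```text
time: 28.8
tool_pos: [0.4457, -0.1875, 0.0409]
tool_rot: [-0.0, 0.943, 0.333, -0.0]
contact_force: [0.4, -0.1, -0.9]
gripper_width: 0.142
```

Run:
```python
from h import *
to(.447,-.1877,.0355,39)
d=grab_frame('side')
z=state()['tool_pos'][2]+.0205
print('S',rimfit(d,.434,-.174,z,.0205,dz=.003))
save('s18',cv2.resize(d['frame'][200:400,220:400],None,fx=3,fy=3))
```

```text
t 28.80 pos [ 0.4457 -0.1875  0.0409] jaw 38.85 tilt [-0.0007  0.0005] F [ 0.4 -0.1 -0.9] w 0.142
turn rows z: -0.03
shift total shares (x,y,z) at that jaw: 0.02 0.02 0.13
S (np.int64(61), array([ 0.4318, -0.1744]), 0.0209)
```

View pics/s18.png

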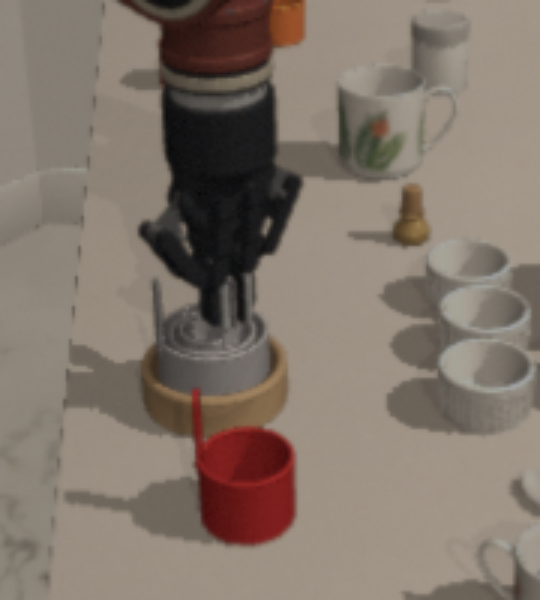

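The small cup is nested. Easing to contact.

Emit:
carry_out([
  [[0,0,0,0.02,0.02,0.05,-1],[0,0,0,0,0,0.05,-1],[0,0,0,0,0,0.02,-1],[0,0,0,0,0,0,-1],[0,0,0,0,0,0,-1]],
])

```text
time: 29.27
tool_pos: [0.4471, -0.1878, 0.0366]
tool_rot: [0.0, 0.943, 0.333, 0.0]
contact_force: [-0.0, -0.1, -0.8]
gripper_width: 0.149
```

Emit:
carry_out([
  [[0,0,0,0,0,0.03,-1],[0,0,0,0,0,0,-1],[0,0,0,0,0,0,-1]],
])

```text
time: 29.52
tool_pos: [0.4476, -0.1881, 0.0363]
tool_rot: [0.0, 0.943, 0.333, 0.0]
contact_force: [-1.1, 0.5, 5.6]
gripper_width: 0.145
```

Contact. Releasing and retreating.

Emit:
carry_out([
  [[0,0,0,0,0,-0.02,-1],[0,0,0,0,0,0,-0.5],[0,0,0,0,0,0,-0.2],[0,0,0,0,0,0,-0.2],[0,0,0,0,0,-0.1,-0.2],[0,0,0,0,0,-0.5,-0.2],[0,0,0,0,0,-0.8,-0.2],[0,0,0,0,0,-0.9,-0.2]],
])

```text
time: 30.18
tool_pos: [0.4454, -0.1867, 0.1271]
tool_rot: [-0.002, 0.943, 0.333, -0.002]
contact_force: [0.5, -0.0, -0.4]
gripper_width: 0.4
```

Emit:
carry_out([
  [[0,0,0,0,0,-0.9,0],[0,0,0,0.8,0,-0.5,0],[0,0,0,1,0,0,0],[0,0,0,1,0,0,0],[0,0,0,0.5,0,0,0],[0,0,0,0,0,0,0],[0,0,0,0,0,0,0]],
])

```text
time: 30.77
tool_pos: [0.5501, -0.1043, 0.1839]
tool_rot: [-0.0, 0.943, 0.333, -0.0]
contact_force: [-0.6, 0.5, 0.5]
gripper_width: 0.501
```

Run:
```python
from h import *
to(.447,-.1877,.0355,39)
d=grab_frame('side');t=grab_frame('top')
for n,f in (('s',d),('t',t)):
  print(n,[rimfit(f,.433,-.174,z,r,dz=.003,tol=.004) for z,r in ((.058,.0385),(.057,.0295),(.056,.0205))])
T=tw();w=grab_frame('wrist');X=T@w['hand_eye'];print('w',[rimfit(w,.433,-.172,z,r,X,dz=.004,tol=.004) for z,r in ((.058,.0385),(.057,.0295),(.056,.0205))])
P=cloud(d);m=(np.hypot(P[...,0]-.433,P[...,1]+.174)<.05)&(P[...,2]>.07)&(P[...,2]<.125);q=P[m];print('handles',len(q),q[:,2].max())
save('s19',cv2.resize(d['frame'][180:380,220:420],None,fx=3,fy=3));save('t19',cv2.resize(t['frame'][180:340,280:500],None,fx=3.5,fy=3.5));save('w19',w['frame'])
```

```text
t 30.77 pos [ 0.5501 -0.1043  0.1839] jaw 38.96 tilt [-0.001  -0.0001] F [-0.6  0.5  0.5] w 0.501
turn rows z: -0.01
shift total shares (x,y,z) at that jaw: -3.31 -0.00 3.71
s [(np.int64(158), array([ 0.4329, -0.1739]), 0.0386), (np.int64(127), array([ 0.4328, -0.174 ]), 0.0295), (np.int64(71), array([ 0.4332, -0.1747]), 0.0206)]
t [(np.int64(22), array([ 0.4356, -0.1738]), 0.0385), None, None]
w [(np.int64(1565), array([ 0.4341, -0.171 ]), 0.0382), (np.int64(1154), array([ 0.4337, -0.1713]), 0.0294), (np.int64(724), array([ 0.4339, -0.1718]), 0.0203)]
handles 205 0.10769824165638575
```

View pics/s19.png

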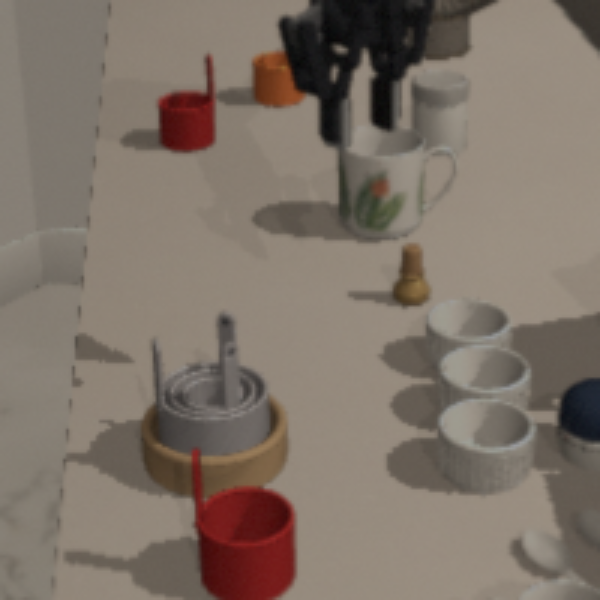

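View pics/t19.png

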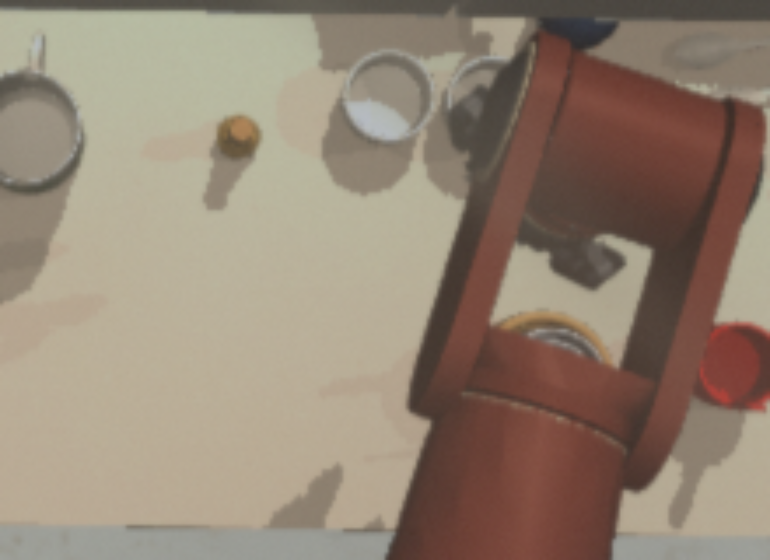

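The three cups are concentric within 1 mm with their handle tops at 0.108. The mug, stopper and ramekins are unmoved and the gripper is clear. Handing in.

```bash
python3 -c "
from h import *
print(ticket.job_done())"
```

```text
the job is handed in; nothing more can be done
None
```

The three dippers are nested in the wooden holder in the order asked: large, then medium, then small. I lowered each one until it touched (about 6 N, up to 14 N for the large) before letting go. I handed the job in at about 31 s of the 72 s allowed; no verdict was reported.

**Last checks:**
- **Fit:** the side and wrist cameras put the three rims at their nested heights and concentric within about 1 mm. The handle tops are at 0.108 m, against about 0.107 expected.
- **Top view:** the arm hid the medium and small rims in the last picture, so that camera did not confirm them.
- **Bystanders:** the mug, stopper, ramekins and the red and orange look-alikes looked unmoved. I judged this by eye, without measuring them.

**What disagreed:**
- **First grasp missed:** the gripper shut just above the large handle, with about 6 N measured, and the dipper did not move. The wrist and side cameras showed the real fingertips about 35 mm behind the reported TCP, which does not match the description. I lowered all later grasps by that amount.
- **Camera offset:** the outside cameras and the robot frame differed by about 2–3 mm throughout. I allowed for this when placing.

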